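# Load the beaker drying rack, shut its guard rail, set and lock the air regulator

## Robot

A 6-joint arm with a two-finger parallel gripper is mounted at the origin on the work surface. World frame = base frame: x ahead of the robot, y to its left, z up, the work surface at z = 0. Lengths are in m, angles in rad, forces in N, time in s.
With the tool pointing down it reaches from about 0.375 to 0.9 m from the base axis. Payload 3.1 kg.
Tool frame: the origin (TCP) lies at the very end of the fingers, on their centre line; the grasp point (between the pads) lies 19 mm behind it; z points along the fingers, y is the line along which they close (so a half turn about z gives the same grasp; the last joint's range is limited). The gripper opens to 85 mm and grips with 20 to 120 N. Pads are 22 mm wide; open, the fingers measure 114 mm over their backs; the gripper's body (76 mm by 85 mm) begins 54 mm behind the grasp point. The pads swing forward as they close: fully open they stand 13 mm farther back than shut.
Start: joints at [-1.49, 0.527, 1.433, -0, 1.181, -0.178], TCP at [0.161, -0.604, 0.231] pointing down, gripper open.
Joint ranges: [-3.08, 3.08], [-0.75, 2.2], [0.22, 2.44], [-1.43, 4.57], [0, 2.65], [-2.85, 2.85]. Speed limits (rad/s): [2.79, 2.79, 3.14, 3.14, 3.14, 3.14].

## Interface

Orientations are given as a unit quaternion [x, y, z, w].
In Python, from station import telemetry, snapshot, ticket gives the robot as it stands.
- The arm moves only by the tool move_arm, never from a script. Its argument "commands" is text: rows parted by semicolons, each of 7 numbers parted by spaces: the shift along the tool's x, y, z in mm, then the turn, a rotation vector about the tool's x, y, z in degrees, then the opening, from -1 (shut) to 1 (fully open). A call has exactly 5 rows; each row is the pose to reach, as a shift and turn from the pose commanded when the call began, along the tool's axes at that moment; what a row does not reach only later rows make up. A row lasts 1/8 s, in which the tool goes at most 62.5 mm and 10.7 degrees, less where a joint would pass 70% of its speed; a pose out of reach is approached as far as the arm can. A call with a gripper value outside its range is refused whole. The fingers move at their own pace and stop on an object; "grip_force" is the grip in N (left out, the last holds). Time passes only in rows, so rows that repeat a pose let the fingers close, or fill a call up. It gives the time, the measured TCP pose, the force, the opening and the grip force at its end, in the units of the state.
- telemetry.sense(): the state, without advancing time (a new reading comes with each control period).
- snapshot(name): name is "side" or "top" or "wrist"; returns a dict with "image" (420x560x3 uint8, red, green, blue), "fx", "fy", "cx", "cy" (pixels), "pose" (4x4, takes a point from camera to world coordinates). Camera axes: x right, y down, z forward; pixel columns grow to the right and rows downward; lengths in m; the calibration is good to about 2 mm. A picture is of the moment at which its call begins. There is no depth.
- ticket.sign_off(): hands the job in; it is judged then, once.
The state is a dict: "t": time; "q": joint angles; "qd": joint speeds; "tau": joint torques, N m; "tcp_pos": TCP position; "tool_rot": TCP orientation; "force": force on the tool from outside, world axes, zero at the start; "ft_torque": the same for the moment, N m; "finger_gap": opening from 0.0 (shut) to 1.0 (fully open); "gripper_force": force on a finger pad.
Only numpy, scipy, OpenCV 4.12 (cv2) and the standard library are available. Lean on these libraries where they do the work, as an engineer would, in place of code of your own. Each camera call takes 0.05 s, during which the arm holds its last target. There are 200 camera calls.

## Task

Stand all the upturned clay beakers from the paper sheet in the drying rack, one to a pocket and still upside down, then swing the guard rail down until it rests in its catch. Only then turn the air regulator's knob until its pointer stands at the set tab on the dial, and after that slide the lock hood fully home over the knob. Leave the mug, the wooden rib and the clay block where they are, and check that no beaker has been knocked out of place before you finish.

Things in the scene. Friction and masses are not known exactly. Their poses are not given: they have to be found in the camera images.
- beaker0: one of up to five equal upturned drinking beakers of bare, matt pinkish clay: a plain closed cylinder 60 mm in diameter, without handle, 84 mm high (straight to 74 mm, the top edge rounded), 0.22 kg; origin at the centre of its underside (the rim it stands on), z up. It starts standing on a paper sheet that lies on one side or the other of the rack
- beaker1: one of up to five equal upturned drinking beakers of bare, matt pinkish clay: a plain closed cylinder 60 mm in diameter, without handle, 84 mm high (straight to 74 mm, the top edge rounded), 0.22 kg; origin at the centre of its underside (the rim it stands on), z up. It starts standing on a paper sheet that lies on one side or the other of the rack
- beaker2: one of up to five equal upturned drinking beakers of bare, matt pinkish clay: a plain closed cylinder 60 mm in diameter, without handle, 84 mm high (straight to 74 mm, the top edge rounded), 0.22 kg; origin at the centre of its underside (the rim it stands on), z up. It starts standing on a paper sheet that lies on one side or the other of the rack
- beaker3: one of up to five equal upturned drinking beakers of bare, matt pinkish clay: a plain closed cylinder 60 mm in diameter, without handle, 84 mm high (straight to 74 mm, the top edge rounded), 0.22 kg; origin at the centre of its underside (the rim it stands on), z up. It starts standing on a paper sheet that lies on one side or the other of the rack
- beaker4: one of up to five equal upturned drinking beakers of bare, matt pinkish clay: a plain closed cylinder 60 mm in diameter, without handle, 84 mm high (straight to 74 mm, the top edge rounded), 0.22 kg; origin at the centre of its underside (the rim it stands on), z up. It starts standing on a paper sheet that lies on one side or the other of the rack
- rack: fixed drying rack: plywood block 210 x 285 x 50 mm (x, y, z), six square pockets 69 mm wide, 30 mm deep (floor 20 mm above the table), centred at x = -50 and +50, y = -88, 0 and +88 mm. Behind it (+x) a metal strip, 55 wide, 30 high, carries the rail's hinge cheeks at its -y end and a two-pronged open-topped catch at y = +35, both 100 mm high. Origin: centre of the block's underside
- rail (a joint): angle of the guard rail (rad): 0 = level, lying in its catch between the prongs (hard stop); grows as its free end rises, 1.57 = upright, up to 1.85. The hinge is stiff enough for the rail to stay where it is left; 1 to 2 N at its end moves it
- rail_hinge (a point): hinge of the guard rail, 85 mm above the table at the -y end of the rack's back strip (rack x = 140 mm, y = -155 mm); the hinge axis is the rack's x axis. This point turns with the rail: its y axis points along the rail to the free end
- rail_grip (a point): where to pinch the guard rail: an aluminium flat bar 250 mm long from its hinge, 12 mm thick (along the rack's x), 14 mm deep; this point is on its centre line 230 mm from the hinge, 20 mm before the free end. The catch holds the bar 190 mm from the hinge
- regulator: air regulator fixed to the table: a grey box 124 x 250 x 50 mm (x, y, z) with a white round dial, a black knob and a steel lock hood on top. Origin at the centre of its underside; the knob's axis stands at x = 0, y = +60 mm; the hood slides along +y
- knob (a joint): angle of the regulator knob (rad), growing clockwise seen from above, range -0.1 to 3.1. At 0 the pointer points along the regulator's -x. The pointer stands at the set tab when this equals joint set_tab. It takes 0.04 N m to turn and stays where it is left
- knob_grip (a point): on the knob's axis at the height to grip, 82 mm above the table. The knob is a bar grip 50 mm long, 13 mm thick and 38 mm high (from 59 to 97 mm above the table) on a disc 52 mm in diameter; this point turns with it, its x axis along the bar, the pointer at the -x end
- pointer (a point): tip of the knob's black pointer, 36 mm from the knob's axis, low on the dial; a white line on top of the bar grip marks the pointer's end
- set_tab (a joint): angle of the set tab (rad) in the same sense and from the same zero as the knob. Nothing needs to move it
- tab_tip (a point): inner tip of the set tab, a small dark steel tab, 12 x 6 x 5 mm, at the rim of the dial, 36 mm from the knob's axis: the mark to which the pointer must be turned
- hood (a joint): travel of the lock hood (m): 0 = drawn back, the knob free; 0.135 = fully home over the knob (hard stop). It takes 2 N to slide and stays where it is left
- hood_fin (a point): middle of the grip fin on top of the steel lock hood, 134 mm above the table. The fin is upright, black, 50 mm long along the regulator's x, 10 mm thick along its y, and rises 36 mm over the hood's flat top, which is 110 mm above the table, 118 x 90 mm (x, y). The point's axes are the regulator's
- mug: white mug, 76 mm in diameter, 85 mm high, with a handle that reaches about 75 mm from its axis along its +y; stands on the sheet; not to be moved. Origin at the centre of its underside
- wood_rib: wooden shaping rib, 110 x 50 x 10 mm, lying on the table, origin at the centre of its underside, not to be moved
- clay_block: small clay block, 60 x 45 x 35 mm, origin at the centre of its underside, not to be moved
Mind the look-alikes: they are no part of the job. What is shaped like the beaker2 but blue or purple is not meant.

How it is judged:
On the way, in this order (a step that is already met when the one before it is completed fails the run):
1. every beaker stands in a pocket of the rack ((x of beaker0 in the frame of rack between -0.058 and -0.042 m or x of beaker0 in the frame of rack between 0.042 and 0.058 m) and (y of beaker0 in the frame of rack between -0.096 and -0.08 m or y of beaker0 in the frame of rack between -0.008 and 0.008 m or y of beaker0 in the frame of rack between 0.08 and 0.096 m) and z of each of beaker0, beaker1, beaker2, beaker3, beaker4 in the frame of rack below 0.028 m and angle between each of beaker0, beaker1, beaker2, beaker3, beaker4's own z axis and vertical below 0.12 rad and linear speed of each of beaker0, beaker1, beaker2, beaker3, beaker4 below 0.02 m/s and (x of beaker1 in the frame of rack between -0.058 and -0.042 m or x of beaker1 in the frame of rack between 0.042 and 0.058 m) and (y of beaker1 in the frame of rack between -0.096 and -0.08 m or y of beaker1 in the frame of rack between -0.008 and 0.008 m or y of beaker1 in the frame of rack between 0.08 and 0.096 m) and (x of beaker2 in the frame of rack between -0.058 and -0.042 m or x of beaker2 in the frame of rack between 0.042 and 0.058 m) and (y of beaker2 in the frame of rack between -0.096 and -0.08 m or y of beaker2 in the frame of rack between -0.008 and 0.008 m or y of beaker2 in the frame of rack between 0.08 and 0.096 m) and (x of beaker3 in the frame of rack between -0.058 and -0.042 m or x of beaker3 in the frame of rack between 0.042 and 0.058 m) and (y of beaker3 in the frame of rack between -0.096 and -0.08 m or y of beaker3 in the frame of rack between -0.008 and 0.008 m or y of beaker3 in the frame of rack between 0.08 and 0.096 m) and (x of beaker4 in the frame of rack between -0.058 and -0.042 m or x of beaker4 in the frame of rack between 0.042 and 0.058 m) and (y of beaker4 in the frame of rack between -0.096 and -0.08 m or y of beaker4 in the frame of rack between -0.008 and 0.008 m or y of beaker4 in the frame of rack between 0.08 and 0.096 m)), for 0.2 s.
2. the guard rail lies in its catch (value of joint rail below 0.05 rad), for 0.2 s.
3. the pointer stands at the set tab while the hood is still drawn back (horizontal distance between pointer and tab_tip below 0.005 m and value of joint hood below 0.03 m), for 0.2 s.
4. the lock hood is home over the knob (value of joint hood above 0.128 m), for 0.2 s.
At the end, for the whole second after the job is handed in: Every beaker stands upside down on a pocket's floor (8 mm of its centre in x and y, 8 mm of its floor, 0.12 rad of upright), at rest; the rail is within 0.05 rad of level; the pointer within 5 mm of the tab's tip; the hood has slid at least 128 of 135 mm (all of step 1 and value of joint rail below 0.05 rad and horizontal distance between pointer and tab_tip below 0.005 m and value of joint hood above 0.128 m); the robot touches nothing.
It fails at once if the mug, the wooden rib or the clay block is moved by more than 40 mm (distance of any of mug, wood_rib, clay_block from where it was at the start of the episode above 0.04 m).
Of beaker0, beaker1, beaker2, beaker3, beaker4 only 3 to 5 are there at a start; the rules pass over those that are not, and their reading is None.
At some moment in a run one of beaker0, beaker1, beaker2, beaker3, beaker4 may be knocked a few centimetres aside while the robot is not near it.
It also fails if it takes over 210 s, if anything falls off the work surface, if the arm or the gripper's body presses on something with over 40 N, if the wrist force passes 120 N, or if a joint passes its speed limit or range.

## Working session

There is one attempt and no reset: what is moved stays moved. The work goes in short steps, Python scripts to look and compute and a tool call to move; the robot and the scene stay as the last step left them, time stands still between calls to the robot, and variables do not carry over. Pictures are saved under pics/ and viewed, at most 14 in all, crops included, and the job is handed in when it is done.

Besides the shell and the picture viewer there is one more tool, called after "Call:" as name(argument=value, ...) on one line, values as JSON. move_arm: Moves the arm, as the interface text tells. Its arguments: {"type":"object","properties":{"commands":{"type":"string"},"grip_force":{"type":"number"}},"required":["commands"]}

```bash
ls; mkdir -p pics; python3 - <<'E'
from station import telemetry, snapshot
import cv2,numpy as np
s=telemetry.sense(); print(s)
for n in("top","side"):
    d=snapshot(n); cv2.imwrite(f"pics/{n}0.png",d["image"][:,:,::-1]); np.savez(f"pics/{n}0.npz",**d)
    print(n,d["fx"],d["fy"],d["cx"],d["cy"],np.round(d["pose"],3).tolist())
E
```

```text
pics
{'t': 0.0, 'q': array([-1.48950581e+00,  5.28447837e-01,  1.43391927e+00, -1.22230177e-06,
        1.18140440e+00, -1.78495221e-01]), 'qd': array([-0.00131204, -0.0002491 , -0.00079015, -0.0001728 ,  0.00093886,
        0.00067158]), 'tau': array([-1.56345282e-03, -4.42357028e+01, -1.78027028e+01, -2.38131697e-04,
        8.22710776e-03,  1.30556430e-06]), 'tcp_pos': array([ 0.16051706, -0.60328467,  0.23033949]), 'tool_rot': array([ 9.91575157e-01,  1.29528070e-01,  5.23632448e-05, -1.08816502e-03]), 'force': array([ 0.61163608, -0.36186066, -0.08585036]), 'ft_torque': array([ 0.01947969, -0.01160847,  0.03531011]), 'gripper_force': 0.0, 'finger_gap': 1.0013048963568767}
top 417.9992287005092 417.9992287005092 282.2816553813869 215.08348829217906 [[0.018, -0.998, 0.061, 0.474], [-1.0, -0.018, 0.003, -0.052], [-0.002, -0.061, -0.998, 1.329], [0.0, 0.0, 0.0, 1.0]]
side 499.5098374173677 499.5098374173677 286.9808856776244 203.5748420178515 [[-0.996, -0.059, 0.063, 0.468], [-0.084, 0.54, -0.837, 1.155], [0.015, -0.839, -0.543, 0.889], [0.0, 0.0, 0.0, 1.0]]
```

View pics/top0.png

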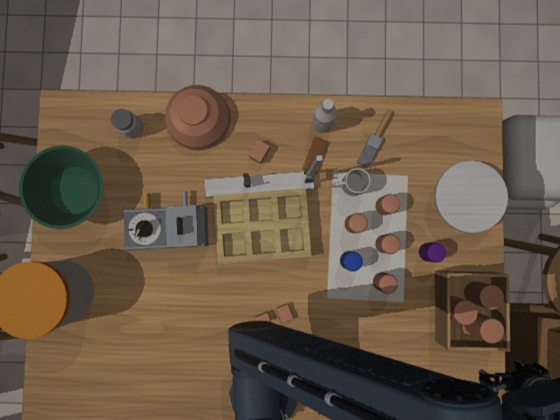

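View pics/side0.png

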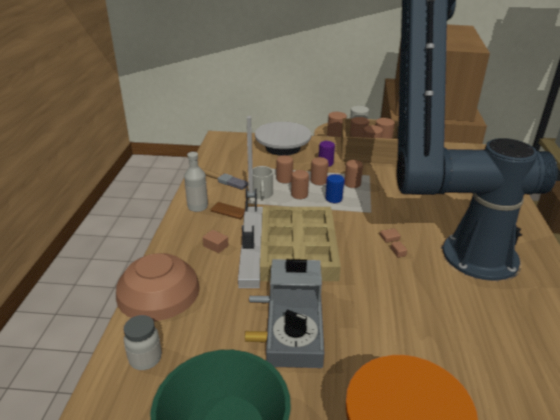

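Candidates, by top-view pixel:
- **Clay beakers on the sheet:** (390,204), (357,222), (388,243) and (386,283). These four are the ones I want.
- **Not wanted:** blue (351,261), purple (432,252), the three clay ones in the crate (465,310), (490,293) and (490,328), the mug (357,180), and the clay bits near (260,150) and (275,315).

I'll check the choice in a close crop and measure.

```bash
cat > h.py <<'E'
import numpy as np, cv2
from scipy.spatial.transform import Rotation as R
from station import telemetry, snapshot
def shot(n,save=None):
    d=snapshot(n)
    if save: cv2.imwrite(f"pics/{save}.png",d["image"][:,:,::-1]); np.savez(f"pics/{save}.npz",**d)
    return d
def load(f): return dict(np.load(f"pics/{f}.npz"))
def ray(d,p,z):
    p=np.atleast_2d(np.asarray(p,float)); P=d["pose"]
    v=np.c_[(p[:,0]-d["cx"])/d["fx"],(p[:,1]-d["cy"])/d["fy"],np.ones(len(p))]@P[:3,:3].T
    return P[:3,3]+v*((z-P[2,3])/v[:,2])[:,None]
def proj(d,X):
    P=d["pose"]; c=(np.atleast_2d(X)-P[:3,3])@P[:3,:3]
    return np.c_[c[:,0]/c[:,2]*d["fx"]+d["cx"],c[:,1]/c[:,2]*d["fy"]+d["cy"]]
def clay(im):
    h=cv2.cvtColor(im,cv2.COLOR_RGB2HSV)
    return (((h[...,0]<12)|(h[...,0]>172))&(h[...,1]>70)&(h[...,2]>60)).astype(np.uint8)*255
def blobs(m,amin=80):
    n,l,s,c=cv2.connectedComponentsWithStats(cv2.morphologyEx(m,cv2.MORPH_OPEN,np.ones((3,3),np.uint8)))
    return [(c[i],s[i]) for i in range(1,n) if s[i,4]>=amin]
def st():
    s=telemetry.sense(); r=R.from_quat(s["tool_rot"])
    print("t",round(s["t"],2),"tcp",s["tcp_pos"].round(4),"F",s["force"].round(1),"gap",round(s["finger_gap"],3),"gf",round(s["gripper_force"],1))
    print(r.as_matrix().round(3).tolist()); return s,r
def goto(x,y,z,yaw=None):
    "mm shift in tool axes and turn to tool down with tool y axis at angle yaw (world, deg, mod 180)"
    s,r=st(); 
    print("shift mm",(r.inv().apply(np.array([x,y,z])-s["tcp_pos"])*1000).round(1))
    if yaw is not None:
        best=None
        for a in (yaw,yaw+180):
            a=np.radians(a); Y=np.array([np.cos(a),np.sin(a),0]); Z=np.array([0,0,-1.]); X=np.cross(Y,Z)
            w=(r.inv()*R.from_matrix(np.c_[X,Y,Z])).as_rotvec(degrees=True); print("turn",w.round(1))
E
python3 - <<'E'
from h import *
d=load("top0"); im=d["image"]
cv2.imwrite("pics/c0.png",cv2.resize(im[140:320,110:460,::-1],None,fx=2.2,fy=2.2,interpolation=cv2.INTER_CUBIC))
for c,s in blobs(clay(im)): print(c.round(1),s.tolist(),ray(d,c,.045).round(3).tolist())
E
```

```text
[196.2 116.3] [165, 85, 65, 65, 3106] [[0.857, 0.227, 0.045]]
[258.6 150.8] [249, 140, 20, 22, 271] [[0.752, 0.029, 0.045]]
[387.8 204.2] [376, 195, 24, 19, 373] [[0.592, -0.372, 0.045]]
[355.7 223. ] [345, 214, 22, 19, 341] [[0.533, -0.274, 0.045]]
[387.6 243.7] [376, 235, 24, 19, 375] [[0.471, -0.372, 0.045]]
[385.6 282.7] [373, 274, 25, 20, 361] [[0.352, -0.366, 0.045]]
[491.2 296.7] [480, 285, 24, 24, 456] [[0.316, -0.687, 0.045]]
[477.5 322.5] [451, 301, 53, 42, 1165] [[0.238, -0.645, 0.045]]
[284.6 312.7] [277, 305, 16, 17, 192] [[0.256, -0.06, 0.045]]
[262.9 317.3] [255, 313, 15, 9, 99] [[0.241, 0.005, 0.045]]
```

View pics/c0.png

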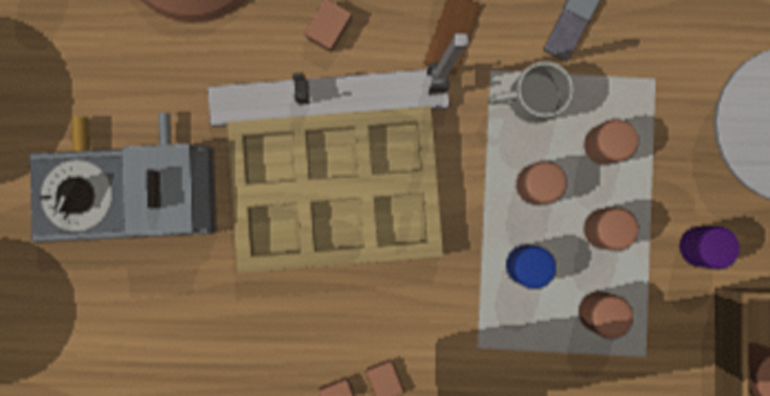

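The crop confirms the choice: four clay beakers on the sheet, blue and purple excluded. The rack is at crop (229..442, 108..271), the rail stands upright at (445,75), and the knob is at (75,193).

```bash
python3 - <<'E'
from h import *
d=load("top0"); im=d["image"]
h=cv2.cvtColor(im,cv2.COLOR_RGB2HSV)
f=lambda x,y:h[int(140+y/2.2),int(110+x/2.2)].tolist()
print("rack",[f(*p) for p in((260,190),(330,190),(420,240),(430,150),(240,262))],"table",[f(*p) for p in((300,300),(225,250),(455,300))],"strip",f(380,88))
hand=np.array([(229,122),(431,108),(442,254),(238,271)])/2.2+[110,140]
W=ray(d,hand,.05); print("hand",W[:,:2].round(3).tolist(),[np.linalg.norm(W[i]-W[(i+1)%4]).round(3) for i in range(4)])
for lo,hi in(((20,60,60),(35,255,255)),((22,60,90),(35,255,255))):
    m=cv2.inRange(h,lo,hi); m=cv2.morphologyEx(m,cv2.MORPH_CLOSE,np.ones((5,5)))
    n,l,s,c=cv2.connectedComponentsWithStats(m)
    i=l[227-22:227+22,240:300].ravel(); i=np.bincount(i[i>0]).argmax()
    cnt=max(cv2.findContours((l==i).astype(np.uint8),0,2)[0],key=cv2.contourArea)
    w=ray(d,cnt.reshape(-1,2),.05)[:,:2]
    print(s[i],cv2.minAreaRect((w*1000).astype(np.float32)))
E
```

```text
rack [[21, 101, 156], [21, 99, 154], [20, 101, 116], [20, 103, 136], [21, 100, 145]] table [[16, 118, 138], [16, 118, 132], [16, 117, 142]] strip [18, 8, 152]
hand [[0.609, 0.163], [0.634, -0.119], [0.431, -0.137], [0.402, 0.144]] [np.float64(0.283), np.float64(0.204), np.float64(0.283), np.float64(0.208)]
[ 213  189   98   75 6313] ((519.9094848632812, 14.932266235351562), (208.67068481445312, 285.2386474609375), 5.531261920928955)
[283 237   4   3   6] ((480.3294372558594, -57.521629333496094), (5.075982570648193, 11.009053230285645), 34.694679260253906)
```

```bash
python3 -c "
from h import *
goto(.352,-.366,.25,4)"
```

```text
t 0.1 tcp [ 0.1605 -0.6034  0.2304] F [-0.1 -0.3 -0.1] gap 1.003 gf 0.0
[[0.966, 0.257, -0.0], [0.257, -0.966, 0.002], [0.0, -0.002, -1.0]]
shift mm [ 246.  -180.3  -19.2]
turn [ -0.1  -0.1 -79.1]
turn [-1.000e-01  1.000e-01  1.009e+02]
```

Call:
move_arm(commands="50 -36 -4 0 0 -10 1; 100 -72 -8 0 0 -20 1; 150 -108 -12 0 0 -30 1; 200 -144 -16 0 0 -40 1; 246 -180 -19 0 0 -50 1", grip_force=30)

```text
t: 0.72
tcp_pos: [0.3531, -0.365, 0.2502]
tool_rot: [0.842, 0.539, 0.0, -0.0]
force: [0.9, -0.0, 0.2]
finger_gap: 1.002
gripper_force: 0.0
```

Call:
move_arm(commands="0 0 0 0 0 -10 1; 0 0 0 0 0 -20 1; 0 0 0 0 0 -27.6 1; 0 0 0 0 0 -27.6 1; 0 0 0 0 0 -27.6 1")

```text
t: 1.35
tcp_pos: [0.3519, -0.3667, 0.2501]
tool_rot: [0.692, 0.722, 0.0, -0.0]
force: [-1.1, -0.2, 0.8]
finger_gap: 0.999
gripper_force: 0.0
```

```bash
python3 - <<'E'
from h import *
s,r=st(); print(s["q"].round(2))
d=shot("wrist","w1"); print(d["fx"],d["pose"].round(3).tolist())
for c,b in blobs(clay(d["image"]),300): print(c.round(1),b.tolist(),ray(d,c,.084).round(4).tolist())
E
```

```text
t 1.35 tcp [ 0.3519 -0.3667  0.2501] F [-1.1 -0.2  0.8] gap 0.999 gf 0.0
[[-0.041, 0.999, -0.0], [0.999, 0.041, 0.0], [0.0, -0.0, -1.0]]
[-1.03  0.35  1.7  -0.    1.1  -1.07]
320.89210027749925 [[0.999, 0.039, 0.011, 0.349], [0.041, -0.95, -0.309, -0.287], [-0.002, 0.309, -0.951, 0.393], [0.0, 0.0, 0.0, 1.0]]
```

View pics/w1.png

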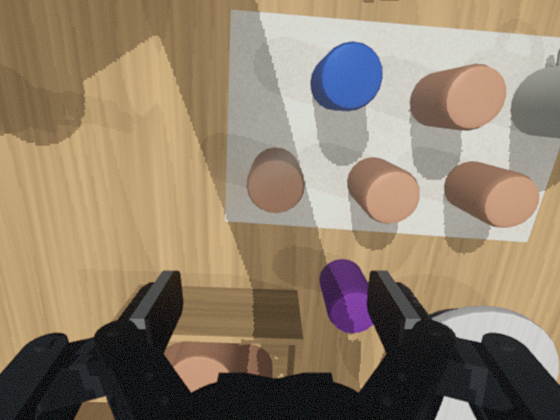

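```bash
python3 - <<'E'
from h import *
d=load("w1"); h=cv2.cvtColor(d["image"],cv2.COLOR_RGB2HSV)
print([h[y,x].tolist() for x,y in((275,180),(390,195),(480,95),(400,20))], proj(d,[[.352,-.366,.084],[.352,-.366,0],[.471,-.372,.084],[.471,-.372,0]]).round(0).tolist())
m=((h[...,0]<15)&(h[...,1]>95)&(h[...,2]>60)).astype(np.uint8)*255
for c,b in blobs(m,300): print(c.round(1),b.tolist(),ray(d,c,.045).round(4).tolist())
E
```

```text
[[12, 86, 151], [12, 90, 202], [12, 94, 198], [18, 95, 185]] [[275.0, 190.0], [275.0, 173.0], [393.0, 201.0], [370.0, 182.0]]
[222.8 355.9] [164, 342, 108, 35, 2283] [[0.2921, -0.6073, 0.045]]
```

```bash
python3 - <<'E'
from h import *
d=load("w1"); h=cv2.cvtColor(d["image"],cv2.COLOR_RGB2HSV)
m=((h[...,0]<15)&(h[...,1]>60)&(h[...,2]>60)).astype(np.uint8)*255
for c,b in blobs(m,800):
    print(c.round(1),b.tolist(),ray(d,c,.045).round(4).tolist()[0])
    e=d["image"][...,0]
goto(.352,-.366,.25,5.5)
E
```

```text
[459.   97.2] [411, 64, 95, 66, 4914] [0.5363, -0.2703, 0.045]
[274.9 184.9] [247, 156, 57, 57, 2428] [0.352, -0.3699, 0.045]
[383.4 189.8] [348, 158, 71, 66, 3429] [0.4733, -0.3706, 0.045]
[492.1 193.3] [445, 162, 94, 65, 4466] [0.5956, -0.3695, 0.045]
[214.9 361.5] [164, 342, 108, 51, 3508] [0.2812, -0.617, 0.045]
t 1.4 tcp [ 0.352  -0.3668  0.2502] F [-0.1  0.1  0.3] gap 1.0 gf 0.0
[[-0.042, 0.999, -0.0], [0.999, 0.042, 0.0], [0.0, -0.0, -1.0]]
shift mm [0.8 0.1 0.2]
turn [-0.  -0.  -3.1]
turn [ -0.    0.  176.9]
```

Call:
move_arm(commands="0 0 50 0 0 -3.1 1; 0 0 100 0 0 -3.1 1; 0 0 150 0 0 -3.1 1; 0 0 190 0 0 -3.1 1; 0 0 210 0 0 -3.1 1", grip_force=40)

```text
t: 2.02
tcp_pos: [0.3514, -0.3661, 0.038]
tool_rot: [0.672, 0.74, 0.0, -0.002]
force: [-0.5, -0.2, 0.4]
finger_gap: 1.0
gripper_force: 0.0
```

Call:
move_arm(commands="0 0 0 0 0 0 -1; 0 0 0 0 0 0 -1; 0 0 0 0 0 0 -1; 0 0 0 0 0 0 -1; 0 0 0 0 0 0 -1")

```text
t: 2.65
tcp_pos: [0.3522, -0.367, 0.0407]
tool_rot: [0.672, 0.741, -0.0, 0.0]
force: [0.7, 0.4, -2.9]
finger_gap: 0.692
gripper_force: 43.4
```

Call:
move_arm(commands="0 0 -30 0 0 0 -1; 0 0 -80 0 0 0 -1; 0 0 -130 0 0 0 -1; 0 0 -170 0 0 0 -1; 0 0 -170 0 0 0 -1")

```text
t: 3.28
tcp_pos: [0.3532, -0.3686, 0.2136]
tool_rot: [0.672, 0.741, -0.001, 0.004]
force: [-0.2, -0.6, -3.4]
finger_gap: 0.689
gripper_force: 44.6
```

```bash
python3 - <<'E'
from h import *
shot("wrist","w2"); goto(.4618,.0978,.21,5.5)
E
```

```text
t 3.33 tcp [ 0.3523 -0.3671  0.2115] F [-0.7 -0.5 -3.1] gap 0.69 gf 44.6
[[-0.097, 0.995, 0.002], [0.995, 0.097, -0.003], [-0.003, 0.001, -1.0]]
shift mm [4.520e+02 1.542e+02 4.000e-01]
turn [0.1 0.2 0.1]
turn [-2.000e-01  1.000e-01 -1.799e+02]
```

View pics/w2.png

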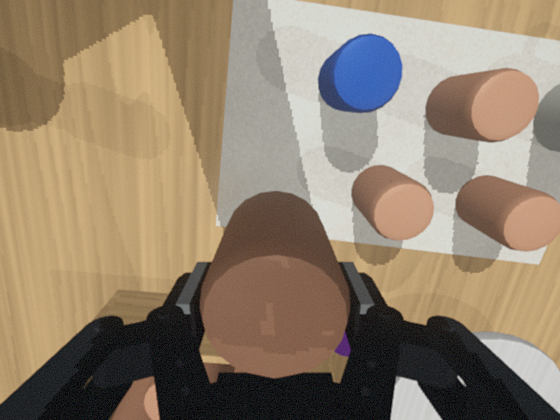

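Call:
move_arm(commands="40 14 0 0 0 0 -1; 90 31 0 0 0 0 -1; 145 50 0 0 0 0 -1; 200 68 0 0 0 0 -1; 250 85 0 0 0 0 -1")

```text
t: 3.95
tcp_pos: [0.4109, -0.1071, 0.2085]
tool_rot: [0.672, 0.741, -0.0, -0.002]
force: [0.7, -0.5, -1.8]
finger_gap: 0.691
gripper_force: 44.6
```

Call:
move_arm(commands="40 14 0 0 0 0 -1; 70 24 0 0 0 0 -1; 100 34 0 0 0 0 -1; 100 34 0 0 0 0 -1; 100 34 0 0 0 0 -1")

```text
t: 4.58
tcp_pos: [0.4355, -0.007, 0.2092]
tool_rot: [0.672, 0.741, -0.001, -0.001]
force: [-0.5, -0.3, -1.1]
finger_gap: 0.692
gripper_force: 44.6
```

```bash
python3 - <<'E'
from h import *
d=shot("wrist","w3"); s,r=st()
cy,sy=np.cos(np.radians(5.5)),np.sin(np.radians(5.5))
im=d["image"][:,:,::-1].copy()
for px in(-.05,.05):
  for py in(-.088,0,.088):
    q=np.array([[px+a*.0345,py+b*.0345] for a,b in((-1,-1),(1,-1),(1,1),(-1,1))])
    W=np.c_[.52+q[:,0]*cy-q[:,1]*sy,.015+q[:,0]*sy+q[:,1]*cy,np.full(4,.05)]
    for u,v in proj(d,W): cv2.circle(im,(int(u),int(v)),2,(0,0,255),-1)
cv2.imwrite("pics/w3o.png",im)
E
```

```text
t 4.62 tcp [ 0.4357 -0.0074  0.2095] F [ 0.5 -1.1 -2.5] gap 0.692 gf 44.6
[[-0.097, 0.995, -0.002], [0.995, 0.097, 0.0], [0.0, -0.002, -1.0]]
```

View pics/w3o.png

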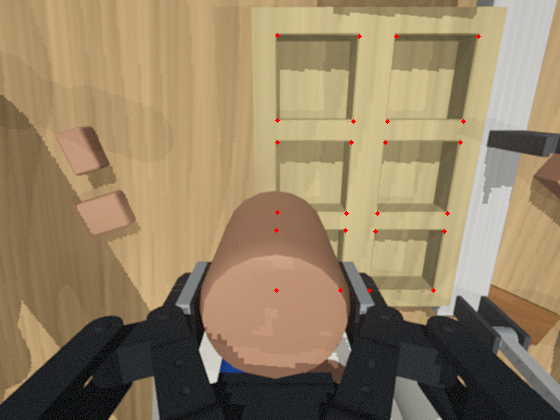

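The projected pocket corners fall on the pocket edges to about 1 px, so the rack pose is good. Next I place the first beaker.

Call:
move_arm(commands="50 18 0 0 0 0 -1; 102 36 0 0 0 0 -1; 102 36 0 0 0 0 -1; 102 36 20 0 0 0 -1; 102 36 60 0 0 0 -1")

```text
t: 5.25
tcp_pos: [0.464, 0.0965, 0.1507]
tool_rot: [0.672, 0.74, 0.001, 0.002]
force: [0.8, -0.5, -3.5]
finger_gap: 0.69
gripper_force: 44.7
```

Call:
move_arm(commands="0 0 20 0 0 0 -1; 0 0 40 0 0 0 -1; 0 0 60 0 0 0 -1; 0 0 78 0 0 0 -1; 0 0 88 0 0 0 -1")

```text
t: 5.88
tcp_pos: [0.462, 0.0965, 0.0614]
tool_rot: [0.673, 0.74, -0.001, -0.001]
force: [-0.8, 0.1, -3.1]
finger_gap: 0.687
gripper_force: 44.6
```

```bash
python3 -c "
from h import *
goto(.4618,.0978,.061,5.5)"
```

```text
t 5.88 tcp [0.462  0.0965 0.0614] F [-0.8  0.1 -3.1] gap 0.687 gf 44.6
[[-0.095, 0.995, -0.002], [0.995, 0.095, -0.0], [-0.0, -0.002, -1.0]]
shift mm [ 1.3 -0.1  0.4]
turn [-0.1  0.  -0. ]
turn [  0.    0.2 180. ]
```

Call:
move_arm(commands="0 0 0 0 0 0 0.8; 0 0 0 0 0 0 0.8; 0 0 0 0 0 0 0.8; 0 0 -30 0 0 0 0.8; 0 0 -80 0 0 0 0.8")

```text
t: 6.5
tcp_pos: [0.4614, 0.0981, 0.1426]
tool_rot: [0.672, 0.741, -0.001, -0.001]
force: [0.8, -0.2, -0.1]
finger_gap: 0.898
gripper_force: 0.0
```

Call:
move_arm(commands="0 0 -50 0 0 0 1; -40 -3 -85 0 0 0 1; -95 -7 -90 0 0 0 1; -150 -11 -90 0 0 0 1; -210 -16 -90 0 0 0 1")

```text
t: 7.12
tcp_pos: [0.4668, -0.1138, 0.2334]
tool_rot: [0.671, 0.741, 0.0, 0.001]
force: [0.9, -0.1, -0.3]
finger_gap: 1.004
gripper_force: 0.0
```

Call:
move_arm(commands="-55 -4 0 0 0 0 1; -110 -8 0 0 0 0 1; -165 -12 0 0 0 0 1; -220 -16 0 0 0 0 1; -220 -16 0 0 0 0 1")

```text
t: 7.75
tcp_pos: [0.4726, -0.3373, 0.2329]
tool_rot: [0.673, 0.739, -0.0, 0.002]
force: [0.4, 0.6, 0.2]
finger_gap: 1.001
gripper_force: 0.0
```

```bash
cat >> h.py <<'E'
def bk(d,save=None):
    h=cv2.cvtColor(d["image"],cv2.COLOR_RGB2HSV)
    m=((h[...,0]<15)&(h[...,1]>60)&(h[...,2]>60)).astype(np.uint8)*255
    for c,b in blobs(m,800): print(c.round(1),b.tolist(),ray(d,c,.045).round(4).tolist()[0])
E
python3 - <<'E'
from h import *
bk(shot("wrist","w4")); d=shot("top","top1")
for c,b in blobs(clay(d["image"])): print(c.round(1),b.tolist(),ray(d,c,.045).round(3).tolist())
goto(.472,-.371,.04,5.5)
E
```

```text
[343.8 126.5] [308, 95, 71, 66, 3590] [0.5358, -0.2711, 0.045]
[269.8 216.1] [241, 180, 58, 71, 3219] [0.4706, -0.3724, 0.045]
[381.7 224.6] [346, 189, 73, 72, 3721] [0.5942, -0.3709, 0.045]
[196.9 116.6] [165, 85, 65, 64, 3198] [[0.856, 0.224, 0.045]]
[258.6 150.6] [249, 140, 20, 22, 268] [[0.752, 0.029, 0.045]]
[387.7 204.2] [376, 195, 24, 19, 376] [[0.592, -0.372, 0.045]]
[355.7 222.9] [345, 214, 22, 19, 342] [[0.533, -0.274, 0.045]]
[231.6 243.8] [223, 235, 18, 19, 281] [[0.462, 0.106, 0.045]]
[382.9 241.7] [376, 235, 16, 16, 182] [[0.477, -0.358, 0.045]]
[486.  295.2] [464, 284, 40, 26, 685] [[0.32, -0.671, 0.045]]
[476.4 321.5] [451, 300, 53, 43, 1249] [[0.241, -0.641, 0.045]]
t 7.85 tcp [ 0.4718 -0.3327  0.2323] F [-0.2  0.6 -0.1] gap 1.001 gf 0.0
[[-0.096, 0.995, -0.0], [0.995, 0.096, 0.001], [0.001, -0.0, -1.0]]
shift mm [-38.4  -3.5 192.3]
turn [-0.  -0.1  0. ]
turn [ 1.0e-01 -0.0e+00 -1.8e+02]
```

Call:
move_arm(commands="-39 -4 10 0 0 0 1; -39 -4 60 0 0 0 1; -39 -4 120 0 0 0 1; -39 -4 175 0 0 0 1; -39 -4 192 0 0 0 1")

```text
t: 8.48
tcp_pos: [0.4706, -0.3682, 0.0375]
tool_rot: [0.671, 0.741, 0.001, -0.004]
force: [-0.9, 0.5, 0.4]
finger_gap: 0.998
gripper_force: 0.0
```

Call:
move_arm(commands="0 0 0 0 0 0 -1; 0 0 0 0 0 0 -1; 0 0 0 0 0 0 -1; 0 0 0 0 0 0 -1; 0 0 0 0 0 0 -1")

```text
t: 9.1
tcp_pos: [0.4732, -0.3731, 0.0423]
tool_rot: [0.672, 0.741, -0.0, 0.002]
force: [0.4, 1.2, 6.8]
finger_gap: 0.688
gripper_force: 44.0
```

Call:
move_arm(commands="0 0 -30 0 0 0 -1; 0 0 -80 0 0 0 -1; 0 0 -130 0 0 0 -1; 30 3 -170 0 0 0 -1; 80 8 -170 0 0 0 -1")

```text
t: 9.72
tcp_pos: [0.4745, -0.2943, 0.2145]
tool_rot: [0.673, 0.74, -0.0, 0.005]
force: [0.8, 0.2, -2.7]
finger_gap: 0.693
gripper_force: 43.9
```

Call:
move_arm(commands="55 5 0 0 0 0 -1; 110 10 0 0 0 0 -1; 165 15 0 0 0 0 -1; 220 20 0 0 0 0 -1; 270 25 0 0 0 0 -1")

```text
t: 10.35
tcp_pos: [0.4704, -0.0188, 0.2106]
tool_rot: [0.672, 0.741, 0.0, 0.0]
force: [0.9, 0.3, -1.4]
finger_gap: 0.692
gripper_force: 43.9
```

Call:
move_arm(commands="30 3 0 0 0 0 -1; 30 3 0 0 0 0 -1; 30 3 0 0 0 0 -1; 30 3 0 0 0 0 -1; 30 3 30 0 0 0 -1")

```text
t: 10.98
tcp_pos: [0.4735, 0.008, 0.1817]
tool_rot: [0.672, 0.74, 0.002, 0.003]
force: [-0.5, 0.5, -2.2]
finger_gap: 0.692
gripper_force: 43.9
```

```bash
python3 -c "
from h import *
goto(.4702,.0102,.061,5.5)"
```

```text
t 10.97 tcp [0.4735 0.008  0.1817] F [-0.5  0.5 -2.2] gap 0.692 gf 43.9
[[-0.096, 0.995, 0.007], [0.995, 0.096, -0.002], [-0.002, 0.007, -1.0]]
shift mm [  2.8  -3.8 120.7]
turn [ 0.4  0.1 -0. ]
turn [  0.2  -0.6 180. ]
```

Call:
move_arm(commands="2 -3 30 0 0 0 -1; 2 -3 60 0 0 0 -1; 2 -3 85 0 0 0 -1; 2 -3 110 0 0 0 -1; 2 -3 119 0 0 0 -1")

```text
t: 11.6
tcp_pos: [0.4671, 0.0103, 0.0615]
tool_rot: [0.672, 0.74, -0.001, -0.001]
force: [-7.7, -2.1, 41.9]
finger_gap: 0.691
gripper_force: 48.2
```

```bash
python3 -c "
from h import *
goto(.4702,.0102,.061,5.5)"
```

```text
t 11.6 tcp [0.4671 0.0103 0.0615] F [-7.7 -2.1 41.9] gap 0.691 gf 48.2
[[-0.095, 0.995, -0.003], [0.995, 0.095, 0.0], [0.001, -0.003, -1.0]]
shift mm [-0.4  3.1  0.5]
turn [-0.2 -0.  -0. ]
turn [-1.0e-01  3.0e-01  1.8e+02]
```

Call:
move_arm(commands="0 1 -1 0 0 0 -1; 0 2 -2 0 0 0 -1; 0 2 -2 0 0 0 0.8; 0 2 -2 0 0 0 0.8; 0 2 -2 0 0 0 0.8")

```text
t: 12.22
tcp_pos: [0.4699, 0.0114, 0.0634]
tool_rot: [0.672, 0.741, 0.0, 0.0]
force: [0.1, -0.4, 0.5]
finger_gap: 0.899
gripper_force: 0.0
```

Call:
move_arm(commands="0 0 0 0 0 0 0.8; 0 0 -30 0 0 0 0.8; 0 0 -80 0 0 0 0.8; 0 0 -130 0 0 0 0.8; 0 0 -170 0 0 0 1")

```text
t: 12.85
tcp_pos: [0.4699, 0.0115, 0.2353]
tool_rot: [0.672, 0.741, 0.0, 0.001]
force: [-0.1, -0.5, -0.0]
finger_gap: 0.999
gripper_force: 0.0
```

```bash
python3 - <<'E'
from h import *
bk(shot("wrist","w5")); d=shot("top","top2")
for c,b in blobs(clay(d["image"])): print(c.round(1),b.tolist(),ray(d,c,.065).round(3).tolist())
goto(.535,-.272,.23,5.5)
E
```

```text
[274.4  92.4] [239, 56, 71, 74, 4106] [0.4607, 0.1037, 0.045]
[ 64.9 160.2] [41, 139, 49, 44, 1421] [0.2503, 0.0167, 0.045]
[524.2 185.9] [483, 155, 77, 63, 2925] [0.7347, 0.0364, 0.045]
[275.5 193.2] [244, 158, 63, 68, 3190] [0.4717, 0.0027, 0.045]
[ 85.7 218. ] [60, 197, 50, 42, 1403] [0.2665, -0.0457, 0.045]
[196.3 116.4] [165, 85, 65, 64, 3127] [[0.851, 0.222, 0.065]]
[258.6 150.7] [249, 140, 20, 22, 266] [[0.747, 0.028, 0.065]]
[390.1 203.3] [381, 194, 19, 19, 282] [[0.593, -0.374, 0.065]]
[357.4 222.6] [349, 214, 18, 19, 279] [[0.533, -0.276, 0.065]]
[490.9 296.9] [478, 285, 26, 25, 490] [[0.318, -0.676, 0.065]]
[477.1 322.1] [451, 300, 53, 43, 1202] [[0.243, -0.634, 0.065]]
[284.6 312.7] [277, 305, 16, 17, 194] [[0.26, -0.06, 0.065]]
t 12.95 tcp [0.4726 0.011  0.2375] F [ 1.   0.  -0.6] gap 1.002 gf 0.0
[[-0.098, 0.995, 0.01], [0.995, 0.098, -0.002], [-0.003, 0.01, -1.0]]
shift mm [-287.7   34.4    8.7]
turn [0.6 0.2 0.1]
turn [  -0.3    0.9 -179.9]
```

View pics/w5.png

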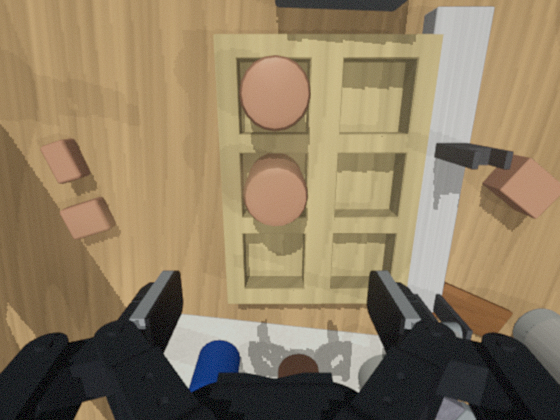

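The first two beakers sit in the front pockets, at (275,92) and (275,190). Next is B.

Call:
move_arm(commands="-55 7 0 0 0 0 1; -110 13 0 0 0 0 1; -165 20 0 0 0 0 1; -225 27 0 0 0 0 1; -255 31 0 0 0 0 1")

```text
t: 13.58
tcp_pos: [0.5254, -0.2424, 0.2318]
tool_rot: [0.673, 0.74, -0.0, -0.0]
force: [0.4, 0.8, -0.8]
finger_gap: 1.002
gripper_force: 0.0
```

```bash
python3 - <<'E'
from h import *
bk(shot("wrist","w6"))
goto(.535,-.272,.04,5.5)
E
```

```text
[278.5 215.3] [250, 179, 58, 72, 3235] [0.5323, -0.2745, 0.045]
[321.  297.6] [295, 258, 56, 78, 3398] [0.5925, -0.3723, 0.045]
t 13.62 tcp [ 0.5266 -0.2457  0.2319] F [ 0.9 -3.2  0.8] gap 1.002 gf 0.0
[[-0.094, 0.996, 0.001], [0.996, 0.094, -0.003], [-0.003, 0.001, -1.0]]
shift mm [-26.4   5.8 192. ]
turn [ 0.   0.2 -0.1]
turn [ 3.000e-01 -1.000e-01  1.799e+02]
```

Call:
move_arm(commands="-28 5 10 0 0 0 1; -28 5 60 0 0 0 1; -28 5 120 0 0 0 1; -28 5 175 0 0 0 1; -28 5 191 0 0 0 1")

```text
t: 14.25
tcp_pos: [0.5305, -0.2646, 0.0379]
tool_rot: [0.672, 0.741, -0.0, -0.004]
force: [-0.2, -0.3, -0.5]
finger_gap: 1.001
gripper_force: 0.0
```

Call:
move_arm(commands="0 0 0 0 0 0 -1; 0 0 0 0 0 0 -1; 0 0 0 0 0 0 -1; 0 0 0 0 0 0 -1; 0 0 0 0 0 0 -1")

```text
t: 14.88
tcp_pos: [0.534, -0.2673, 0.0437]
tool_rot: [0.672, 0.741, 0.0, 0.001]
force: [-0.4, 0.4, 4.5]
finger_gap: 0.689
gripper_force: 44.3
```

Call:
move_arm(commands="0 0 -30 0 0 0 -1; 0 0 -80 0 0 0 -1; 0 0 -130 0 0 0 -1; 0 0 -170 0 0 0 -1; 40 -7 -170 0 0 0 -1")

```text
t: 15.5
tcp_pos: [0.5257, -0.2314, 0.2165]
tool_rot: [0.673, 0.74, 0.001, 0.006]
force: [0.1, 0.6, -3.2]
finger_gap: 0.691
gripper_force: 44.5
```

Call:
move_arm(commands="50 -9 0 0 0 0 -1; 100 -18 0 0 0 0 -1; 140 -26 0 0 0 0 -1; 160 -29 0 0 0 0 -1; 160 -29 0 0 0 0 -1")

```text
t: 16.12
tcp_pos: [0.4777, -0.0704, 0.2124]
tool_rot: [0.671, 0.741, -0.0, 0.0]
force: [-0.8, -0.7, -3.5]
finger_gap: 0.693
gripper_force: 44.5
```

Call:
move_arm(commands="0 0 0 0 0 0 -1; 0 0 0 0 0 0 -1; 0 0 15 0 0 0 -1; 0 0 30 0 0 0 -1; 0 0 30 0 0 0 -1")

```text
t: 16.75
tcp_pos: [0.4775, -0.0718, 0.1814]
tool_rot: [0.672, 0.74, -0.0, -0.001]
force: [0.4, -0.2, -3.0]
finger_gap: 0.694
gripper_force: 44.5
```

```bash
python3 -c "
from h import *
goto(.4786,-.0774,.062,5.5)"
```

```text
t 16.75 tcp [ 0.4775 -0.0718  0.1814] F [ 0.4 -0.2 -3. ] gap 0.694 gf 44.5
[[-0.096, 0.995, -0.002], [0.995, 0.096, 0.001], [0.001, -0.002, -1.0]]
shift mm [ -5.8   0.9 119.3]
turn [-0.1 -0.1  0. ]
turn [ 1.0e-01 -2.0e-01 -1.8e+02]
```

Call:
move_arm(commands="-1 1 30 0 0 0 -1; -1 1 60 0 0 0 -1; -1 1 85 0 0 0 -1; -1 1 105 0 0 0 -1; -1 1 115 0 0 0 -1")

```text
t: 17.38
tcp_pos: [0.4796, -0.0727, 0.0668]
tool_rot: [0.672, 0.741, 0.0, 0.0]
force: [-0.3, 0.1, -2.9]
finger_gap: 0.688
gripper_force: 44.5
```

```bash
python3 -c "
from h import *
goto(.4786,-.0724,.063,5.5)"
```

```text
t 17.38 tcp [ 0.4796 -0.0727  0.0668] F [-0.3  0.1 -2.9] gap 0.688 gf 44.5
[[-0.097, 0.995, 0.0], [0.995, 0.097, -0.0], [-0.0, 0.0, -1.0]]
shift mm [ 0.4 -0.9  3.8]
turn [0. 0. 0.]
turn [  -0.    0. -180.]
```

Call:
move_arm(commands="0 0 3 0 0 0 -1; 0 0 3 0 0 0 -1; 0 0 3 0 0 0 0.8; 0 0 3 0 0 0 0.8; 0 0 3 0 0 0 0.8")

```text
t: 18.0
tcp_pos: [0.4794, -0.0722, 0.0648]
tool_rot: [0.672, 0.741, 0.0, 0.001]
force: [0.6, -0.3, 0.7]
finger_gap: 0.899
gripper_force: 0.0
```

Call:
move_arm(commands="0 0 0 0 0 0 0.8; 0 0 -30 0 0 0 0.8; 0 0 -80 0 0 0 0.8; 0 0 -130 0 0 0 0.8; 0 0 -170 0 0 0 1")

```text
t: 18.62
tcp_pos: [0.4791, -0.0721, 0.2364]
tool_rot: [0.672, 0.741, 0.0, 0.001]
force: [0.3, 0.1, -0.4]
finger_gap: 0.996
gripper_force: 0.0
```

Call:
move_arm(commands="-55 15 0 0 0 0 1; -110 30 0 0 0 0 1; -165 45 0 0 0 0 1; -220 60 0 0 0 0 1; -270 76 0 0 0 0 1")

```text
t: 19.25
tcp_pos: [0.5811, -0.3353, 0.2341]
tool_rot: [0.672, 0.74, 0.0, -0.0]
force: [-0.4, -0.9, 0.6]
finger_gap: 1.001
gripper_force: 0.0
```

Call:
move_arm(commands="0 0 0 0 0 0 1; 0 0 0 0 0 0 1; 0 0 0 0 0 0 1; 0 0 0 0 0 0 1; 0 0 0 0 0 0 1")

```text
t: 19.88
tcp_pos: [0.5809, -0.3326, 0.2347]
tool_rot: [0.671, 0.741, 0.0, 0.0]
force: [-0.6, -0.1, 0.2]
finger_gap: 0.994
gripper_force: 0.0
```

```bash
python3 - <<'E'
from h import *
bk(shot("wrist","w7")); d=shot("top","top3")
for c,b in blobs(clay(d["image"])): print(c.round(1),b.tolist(),ray(d,c,.065).round(3).tolist())
goto(.594,-.371,.04,5.5)
E
```

```text
[281.2 220.8] [254, 185, 57, 71, 3194] [0.5919, -0.3719, 0.045]
[196.7 116.7] [166, 85, 64, 65, 3182] [[0.85, 0.221, 0.065]]
[258.7 150.6] [249, 140, 20, 22, 269] [[0.748, 0.028, 0.065]]
[292.  238.6] [283, 230, 19, 18, 284] [[0.481, -0.079, 0.065]]
[261.1 241.2] [252, 232, 19, 19, 286] [[0.471, 0.014, 0.065]]
[231.9 243.7] [223, 235, 19, 19, 293] [[0.462, 0.102, 0.065]]
[486. 295.] [465, 284, 39, 26, 694] [[0.323, -0.662, 0.065]]
[476.2 321.3] [451, 299, 53, 44, 1264] [[0.245, -0.632, 0.065]]
t 19.98 tcp [ 0.581  -0.333   0.2346] F [ 0.7 -0.6  0.2] gap 1.002 gf 0.0
[[-0.098, 0.995, 0.0], [0.995, 0.098, -0.0], [-0.0, 0.0, -1.0]]
shift mm [-39.1   9.2 194.6]
turn [0.  0.  0.1]
turn [  -0.     0.  -179.9]
```

Call:
move_arm(commands="-39 9 10 0 0 0 1; -39 9 60 0 0 0 1; -39 9 120 0 0 0 1; -39 9 175 0 0 0 1; -39 9 194 0 0 0 1")

```text
t: 20.6
tcp_pos: [0.5915, -0.3694, 0.0363]
tool_rot: [0.672, 0.741, -0.0, -0.004]
force: [0.5, 0.3, 0.4]
finger_gap: 0.998
gripper_force: 0.0
```

Call:
move_arm(commands="0 0 0 0 0 0 1; 0 0 0 0 0 0 -1; 0 0 0 0 0 0 -1; 0 0 0 0 0 0 -1; 0 0 0 0 0 0 -1")

```text
t: 21.22
tcp_pos: [0.5951, -0.3728, 0.0437]
tool_rot: [0.672, 0.741, -0.0, 0.003]
force: [-1.1, -0.7, 7.0]
finger_gap: 0.692
gripper_force: 44.1
```

Call:
move_arm(commands="0 0 0 0 0 0 -1; 0 0 -40 0 0 0 -1; 0 0 -90 0 0 0 -1; 0 0 -140 0 0 0 -1; 0 0 -170 0 0 0 -1")

```text
t: 21.85
tcp_pos: [0.5947, -0.372, 0.2145]
tool_rot: [0.672, 0.741, 0.0, 0.003]
force: [1.3, -0.5, -1.8]
finger_gap: 0.693
gripper_force: 44.1
```

```bash
python3 -c "
from h import *
goto(.5698,.0198,.21,5.5)"
```

```text
t 21.85 tcp [ 0.5947 -0.372   0.2145] F [ 1.3 -0.5 -1.8] gap 0.693 gf 44.1
[[-0.097, 0.995, 0.005], [0.995, 0.097, -0.003], [-0.004, 0.004, -1.0]]
shift mm [392.3  13.3   3. ]
turn [0.2 0.2 0.1]
turn [  -0.3    0.4 -179.9]
```

Call:
move_arm(commands="50 2 0 0 0 0 -1; 105 4 0 0 0 0 -1; 160 6 0 0 0 0 -1; 215 7 0 0 0 0 -1; 270 9 0 0 0 0 -1")

```text
t: 22.48
tcp_pos: [0.5761, -0.0999, 0.2111]
tool_rot: [0.672, 0.741, 0.001, 0.001]
force: [1.1, 0.5, -1.8]
finger_gap: 0.689
gripper_force: 44.2
```

Call:
move_arm(commands="50 2 0 0 0 0 -1; 100 4 0 0 0 0 -1; 122 4 0 0 0 0 -1; 122 4 0 0 0 0 -1; 122 4 0 0 0 0 -1")

```text
t: 23.1
tcp_pos: [0.5688, 0.0194, 0.2108]
tool_rot: [0.672, 0.741, 0.0, 0.001]
force: [0.0, 1.6, -1.8]
finger_gap: 0.689
gripper_force: 44.2
```

Call:
move_arm(commands="0 0 15 0 0 0 -1; 0 0 30 0 0 0 -1; 0 0 30 0 0 0 -1; 0 0 30 0 0 0 -1; 0 0 30 0 0 0 -1")

```text
t: 23.72
tcp_pos: [0.5689, 0.0199, 0.1806]
tool_rot: [0.672, 0.741, 0.0, 0.0]
force: [0.8, 0.5, -1.7]
finger_gap: 0.693
gripper_force: 44.2
```

```bash
python3 -c "
from h import *
goto(.5698,.0198,.063,5.5)"
```

```text
t 23.73 tcp [0.5689 0.0199 0.1806] F [ 0.8  0.5 -1.7] gap 0.693 gf 44.2
[[-0.097, 0.995, 0.001], [0.995, 0.097, -0.0], [-0.0, 0.001, -1.0]]
shift mm [ -0.2   0.8 117.6]
turn [0.  0.  0.1]
turn [-0.000e+00  1.000e-01 -1.799e+02]
```

Call:
move_arm(commands="0 1 30 0 0 0 -1; 0 1 60 0 0 0 -1; 0 1 85 0 0 0 -1; 0 1 105 0 0 0 -1; 0 1 115 0 0 0 -1")

```text
t: 24.35
tcp_pos: [0.5694, 0.0202, 0.0647]
tool_rot: [0.672, 0.741, -0.0, -0.0]
force: [-0.4, 1.2, -2.1]
finger_gap: 0.691
gripper_force: 44.2
```

```bash
python3 -c "
from h import *
goto(.5698,.0198,.063,5.5)"
```

```text
t 24.35 tcp [0.5694 0.0202 0.0647] F [-0.4  1.2 -2.1] gap 0.691 gf 44.2
[[-0.097, 0.995, -0.001], [0.995, 0.097, 0.0], [0.0, -0.001, -1.0]]
shift mm [-0.4  0.3  1.7]
turn [-0.  -0.   0.1]
turn [ 0.000e+00 -1.000e-01 -1.799e+02]
```

Call:
move_arm(commands="0 0 2 0 0 0 -1; 0 0 2 0 0 0 -1; 0 0 2 0 0 0 0.8; 0 0 2 0 0 0 0.8; 0 0 2 0 0 0 0.8")

```text
t: 24.98
tcp_pos: [0.5698, 0.0201, 0.0637]
tool_rot: [0.672, 0.741, 0.0, 0.0]
force: [0.4, -1.1, 0.2]
finger_gap: 0.903
gripper_force: 0.0
```

Call:
move_arm(commands="0 0 0 0 0 0 0.8; 0 0 -30 0 0 0 0.8; 0 0 -80 0 0 0 0.8; 0 0 -130 0 0 0 0.8; -60 -20 -190 0 0 0 1")

```text
t: 25.6
tcp_pos: [0.56, -0.0225, 0.2384]
tool_rot: [0.67, 0.742, 0.001, 0.001]
force: [0.7, -0.8, 1.6]
finger_gap: 0.997
gripper_force: 0.0
```

Call:
move_arm(commands="-50 -20 0 0 0 0 1; -50 -20 0 0 0 0 1; -50 -20 0 0 0 0 1; -50 -20 0 0 0 0 1; -50 -20 0 0 0 0 1")

```text
t: 26.22
tcp_pos: [0.5444, -0.0746, 0.2359]
tool_rot: [0.671, 0.741, -0.0, -0.0]
force: [0.3, -0.6, 0.1]
finger_gap: 1.0
gripper_force: 0.0
```

```bash
python3 - <<'E'
from h import *
d=shot("top","top4"); w=shot("wrist","w8"); shot("side","side1")
for c,b in blobs(clay(d["image"])): print(c.round(1),b.tolist(),ray(d,c,.065).round(3).tolist())
s,r=st(); print(s["q"].round(2))
e=load("side1")["image"]
cv2.imwrite("pics/m8.png",np.hstack([cv2.resize(w["image"],(400,300)),cv2.resize(e[80:380,150:450],(300,300))])[:,:,::-1])
c,sn=np.cos(np.radians(5.5)),np.sin(np.radians(5.5))
hg=np.array([.52+.14*c+.155*sn,.015+.14*sn-.155*c]); print("hinge",hg)
E
```

```text
[196.8 116.6] [165, 85, 65, 65, 3191] [[0.85, 0.22, 0.065]]
[258.6 150.8] [249, 140, 20, 22, 269] [[0.747, 0.028, 0.065]]
[255.8 206.7] [250, 199, 13, 18, 180] [[0.575, 0.033, 0.065]]
[289.3 240.7] [283, 231, 17, 17, 161] [[0.474, -0.071, 0.065]]
[265.  239.8] [259, 233, 12, 14, 130] [[0.476, 0.003, 0.065]]
[232.1 243.8] [223, 235, 20, 19, 299] [[0.462, 0.102, 0.065]]
[486.1 295.2] [464, 284, 40, 26, 675] [[0.322, -0.662, 0.065]]
[476.4 321.4] [451, 300, 53, 43, 1246] [[0.245, -0.632, 0.065]]
t 26.38 tcp [ 0.5444 -0.0751  0.2361] F [ 0.2 -0.3  0.6] gap 1.003 gf 0.0
[[-0.098, 0.995, -0.0], [0.995, 0.098, 0.0], [0.0, -0.0, -1.0]]
[-0.34  0.42  1.62  0.    1.1  -0.44]
hinge [ 0.67421156 -0.12586801]
```

View pics/m8.png

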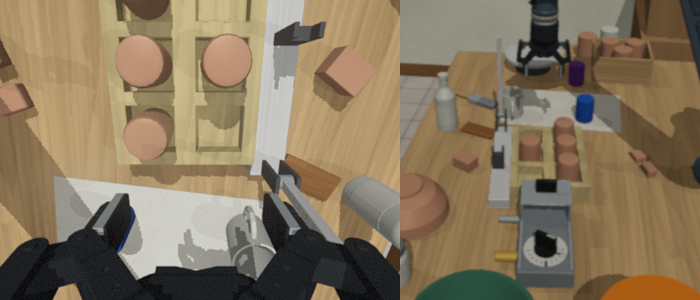

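All four beakers are seated in their pockets, the sheet is clear of clay beakers, and the rail still stands upright. Next I measure the rail's tip angle.

```bash
python3 - <<'E'
from h import *
c,sn=np.cos(np.radians(5.5)),np.sin(np.radians(5.5)); hg=np.array([.6742,-.1259])
for f in("top0","side0"):
    d=load(f)
    for a in(1.4,1.57,1.7,1.85):
        y=.25*np.cos(a); print(f,a,proj(d,[hg[0]-sn*y,hg[1]+c*y,.085+.25*np.sin(a)]).round(0).tolist())
t=load("top0")["image"][145:190,295:335]; s=load("side0")["image"][105:215,225:285]
cv2.imwrite("pics/tip.png",np.hstack([cv2.resize(t,(400,450),interpolation=2),cv2.resize(s,(245,450),interpolation=2)])[:,:,::-1])
goto(.6742+.0048,-.1259-.0498,.30,5.5)
E
```

```text
top0 1.4 [[298.0, 159.0]]
top0 1.57 [[315.0, 158.0]]
top0 1.7 [[329.0, 157.0]]
top0 1.85 [[343.0, 156.0]]
side0 1.4 [[248.0, 125.0]]
side0 1.57 [[249.0, 117.0]]
side0 1.7 [[250.0, 113.0]]
side0 1.85 [[250.0, 111.0]]
t 26.38 tcp [ 0.5444 -0.0751  0.2361] F [ 0.2 -0.3  0.6] gap 1.003 gf 0.0
[[-0.098, 0.995, -0.0], [0.995, 0.098, 0.0], [0.0, -0.0, -1.0]]
shift mm [-113.4  124.   -64. ]
turn [-0.  -0.   0.1]
turn [   0.    -0.  -179.9]
```

View pics/tip.png

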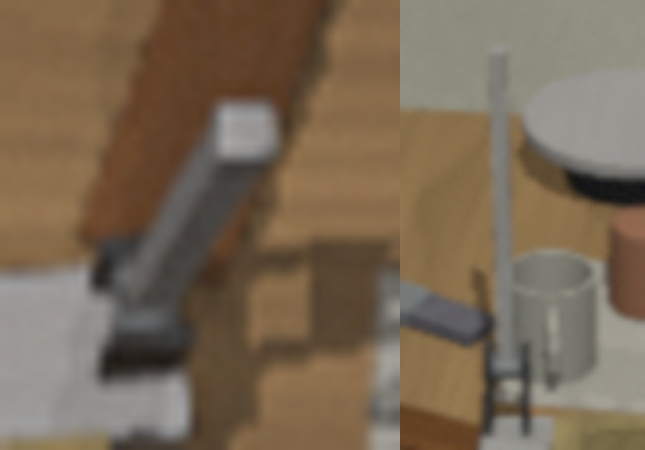

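Tip pixel (319.5,158) gives a rail angle of about 1.61. I'll push it down from its -y side with closed fingers.

Call:
move_arm(commands="-50 0 -40 0 0 0 -1; -105 0 -64 0 0 0 -1; -113 50 -64 0 0 0 -1; -113 105 -64 0 0 0 -1; -113 124 -64 0 0 0 -1")

```text
t: 27.0
tcp_pos: [0.6813, -0.1759, 0.2995]
tool_rot: [0.671, 0.741, 0.0, 0.0]
force: [-1.3, -0.1, -0.3]
finger_gap: -0.003
gripper_force: 0.0
```

Call:
move_arm(commands="0 0 0 0 0 0 -1; 0 0 0 0 0 0 -1; 0 0 0 0 0 0 -1; 0 0 0 0 0 0 -1; 0 0 0 0 0 0 -1")

```text
t: 27.62
tcp_pos: [0.6784, -0.1763, 0.3007]
tool_rot: [0.672, 0.741, 0.0, 0.0]
force: [0.8, 0.1, 0.6]
finger_gap: 0.002
gripper_force: 0.0
```

```bash
python3 - <<'E'
from h import *
shot("wrist","w9"); goto(.6742+.0048,-.1259-.0498,.30,5.5)
E
```

```text
t 27.68 tcp [ 0.6785 -0.1763  0.3006] F [ 0.4 -0.3 -0.2] gap 0.001 gf 0.0
[[-0.097, 0.995, 0.0], [0.995, 0.097, -0.0], [-0.0, 0.0, -1.0]]
shift mm [0.5 0.5 0.6]
turn [0.  0.  0.1]
turn [  -0.     0.  -179.9]
```

View pics/w9.png

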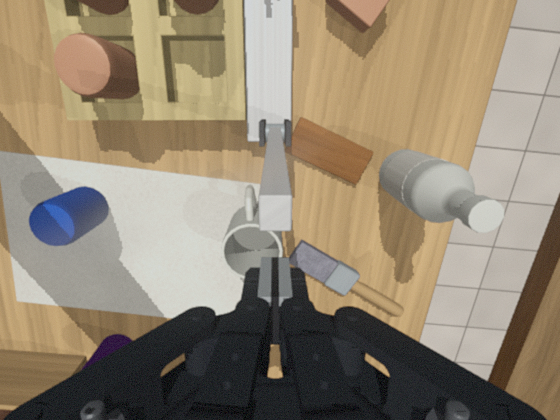

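Fingers at (275,280) line up with the rail tip at (275,210). Pushing now.

Call:
move_arm(commands="30 0 0 0 0 0 -1; 60 0 0 0 0 0 -1; 87 0 2 0 0 0 -1; 112 0 6 0 0 0 -1; 135 0 16 0 0 0 -1")

```text
t: 28.3
tcp_pos: [0.6658, -0.0403, 0.2846]
tool_rot: [0.672, 0.741, 0.0, 0.001]
force: [0.4, -1.1, 0.4]
finger_gap: -0.002
gripper_force: 0.4
```

Call:
move_arm(commands="44 0 26 0 0 0 -1; 72 0 52 0 0 0 -1; 95 0 83 0 0 0 -1; 114 0 108 0 0 0 -1; 128 0 133 0 0 0 -1")

```text
t: 28.92
tcp_pos: [0.6525, 0.0874, 0.1499]
tool_rot: [0.672, 0.741, -0.0, -0.0]
force: [0.9, -0.8, 0.5]
finger_gap: -0.003
gripper_force: 0.2
```

Call:
move_arm(commands="4 0 15 0 0 0 -1; 8 0 30 0 0 0 -1; 12 0 42 0 0 0 -1; 14 0 51 0 0 0 -1; 14 0 55 0 0 0 -1")

```text
t: 29.55
tcp_pos: [0.6518, 0.0995, 0.0959]
tool_rot: [0.672, 0.741, -0.0, -0.0]
force: [-0.2, 0.1, 0.6]
finger_gap: -0.001
gripper_force: 0.2
```

```bash
python3 - <<'E'
from h import *
w=shot("wrist","w10");e=shot("side","side2")["image"]
cv2.imwrite("pics/m10.png",np.hstack([cv2.resize(w["image"],(400,300)),cv2.resize(e[180:380,180:380],(300,300))])[:,:,::-1])
st()
E
```

```text
t 29.65 tcp [0.6517 0.0994 0.0961] F [-0.7 -0.2 -0.6] gap -0.001 gf 0.0
[[-0.097, 0.995, -0.0], [0.995, 0.097, 0.0], [0.0, -0.0, -1.0]]
```

View pics/m10.png

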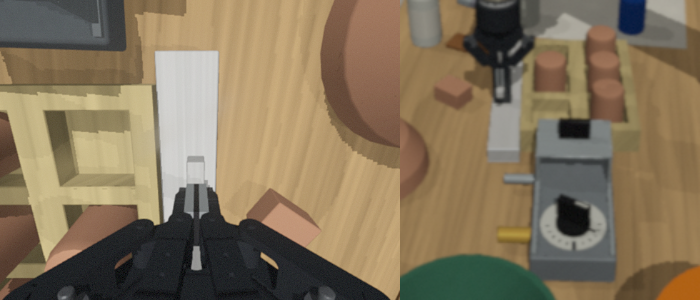

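Call:
move_arm(commands="0 0 2 0 0 0 -1; 0 0 3 0 0 0 -1; 0 0 4 0 0 0 -1; 0 0 4.5 0 0 0 -1; 0 0 5 0 0 0 -1")

```text
t: 30.28
tcp_pos: [0.652, 0.0995, 0.0921]
tool_rot: [0.672, 0.741, 0.0, 0.0]
force: [-1.5, 0.2, 6.1]
finger_gap: -0.0
gripper_force: 2.9
```

Call:
move_arm(commands="0 0 0 0 0 0 -1; 0 0 0 0 0 0 -1; 0 0 0 0 0 0 -1; 0 0 0 0 0 0 -1; 0 0 0 0 0 0 -1")

```text
t: 30.9
tcp_pos: [0.652, 0.0995, 0.092]
tool_rot: [0.672, 0.741, 0.0, 0.0]
force: [-1.3, -0.6, 5.4]
finger_gap: 0.001
gripper_force: 2.7
```

Call:
move_arm(commands="0 0 -40 0 0 0 -1; 0 0 -100 0 0 0 -1; 0 0 -160 0 0 0 -1; 40 -34 -160 0 0 0 0; 80 -68 -160 0 0 0 0")

```text
t: 31.52
tcp_pos: [0.5759, 0.173, 0.2519]
tool_rot: [0.672, 0.74, 0.001, 0.0]
force: [-0.6, 0.5, -0.4]
finger_gap: 0.417
gripper_force: 0.0
```

Call:
move_arm(commands="40 -34 0 0 0 0 0; 84 -69 0 0 0 0 0; 84 -69 0 0 0 0 0; 84 -69 0 0 0 0 0; 84 -69 0 0 0 0 0")

```text
t: 32.15
tcp_pos: [0.5007, 0.2486, 0.2512]
tool_rot: [0.672, 0.74, 0.0, 0.0]
force: [0.4, 0.7, -0.2]
finger_gap: 0.5
gripper_force: 0.0
```

```bash
python3 - <<'E'
from h import *
d=shot("wrist","w11"); st(); print(d["pose"][:3,3].round(3))
x0,y0,x1,y1=100,0,500,300
cv2.imwrite("pics/c11.png",cv2.resize(d["image"][y0:y1,x0:x1],None,fx=2,fy=2,interpolation=2)[:,:,::-1])
t=load("top4"); h=cv2.cvtColor(t["image"],cv2.COLOR_RGB2HSV); print(ray(t,[(144,228)],.09).round(3))
E
```

```text
t 32.2 tcp [0.5006 0.2485 0.2511] F [ 1.  -0.2  0.6] gap 0.503 gf 0.0
[[-0.096, 0.995, 0.0], [0.995, 0.096, -0.0], [-0.0, 0.0, -1.0]]
[0.493 0.328 0.394]
[[0.504 0.361 0.09 ]]
```

View pics/c11.png

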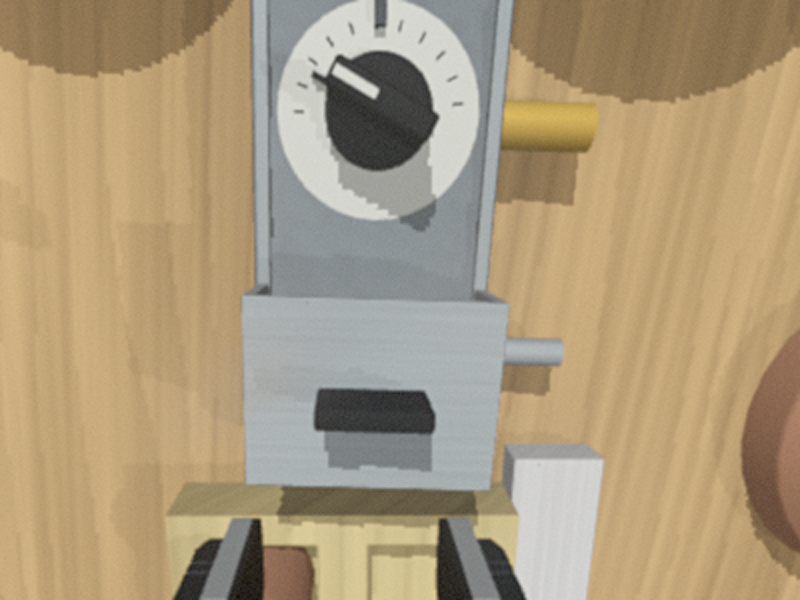

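Regulator seen close, in crop pixels:
- **Knob:** about (380,108).
- **White mark / pointer:** up-left, tip (317,76).
- **Set tab:** at the top, tip about (381,35).
- **Hood fin:** about (375,410), with the hood drawn back.

```bash
python3 - <<'E'
from h import *
d=load("w11"); im=d["image"]; h=cv2.cvtColor(im,cv2.COLOR_RGB2HSV)
m=((h[...,1]<30)&(h[...,2]>195)).astype(np.uint8)*255; m[125:]=0; m[:,:220]=0;m[:,350:]=0
n,l,s,c=cv2.connectedComponentsWithStats(m); i=1+s[1:,4].argmax()
hull=cv2.convexHull(max(cv2.findContours((l==i).astype(np.uint8),0,2)[0],key=len)).reshape(-1,2); hull=hull[hull[:,1]>2]
w=ray(d,hull,.052)[:,:2]; A=np.c_[2*w,np.ones(len(w))]; k=np.linalg.lstsq(A,(w**2).sum(1),rcond=None)[0]; C=k[:2]; print("dial",C.round(4),"R",np.sqrt(k[2]+C@C).round(4))
f=lambda p,z:ray(d,[np.array(p)/2+[100,0]],z)[0]
T=f((381,33),.056)[:2]; T2=f((381,38),.052)[:2]; P=f((315,75),.055)[:2]
M=[f(p,.097)[:2] for p in((335,70),(378,94))]
hc=[f(p,.11)[:2] for p in((247,298),(507,302),(490,488),(246,485))]
fin=[f(p,.146)[:2] for p in((318,390),(425,391))]; 
fb=[f(p,.146)[:2] for p in((316,430),(434,432),(318,391),(424,392))]
ang=lambda v:np.degrees(np.arctan2(v[1],v[0])).round(1)
print("T",T,T2,np.linalg.norm(T-C),ang(T-C)); print("P",P,np.linalg.norm(P-C),ang(P-C)); print("mark dir",ang(M[0]-M[1]),M)
print("hood",np.round(hc,3).tolist(),ang(hc[1]-hc[0]),[np.linalg.norm(hc[j]-hc[(j+1)%4]).round(3) for j in range(4)]); print("fin",np.round(fb,4).tolist())
E
```

```text
dial [0.502  0.3749] R 0.0485
T [0.49991515 0.40820226] [0.50022573 0.40709493] 0.03331656991313305 93.5
P [0.47079835 0.38811366] 0.03382186503268552 157.1
mark dir 158.9 [array([0.48163097, 0.3833551 ]), array([0.50030822, 0.37615078])]
hood [[0.452, 0.288], [0.565, 0.298], [0.572, 0.209], [0.455, 0.199]] 4.6 [np.float64(0.114), np.float64(0.089), np.float64(0.118), np.float64(0.089)]
fin [[0.4874, 0.2427], [0.5355, 0.2465], [0.4869, 0.2593], [0.5292, 0.2629]]
```

Call:
move_arm(commands="30 3 0 0 0 -10 0; 60 6 0 0 0 -20 0; 90 9 20 0 0 -30 0; 125 14 50 0 0 -40 0; 125 14 81 0 0 -50 0")

```text
t: 32.83
tcp_pos: [0.5027, 0.3769, 0.1694]
tool_rot: [0.293, 0.956, 0.001, 0.001]
force: [-0.0, -0.3, 0.6]
finger_gap: 0.498
gripper_force: 0.0
```

Call:
move_arm(commands="0 0 0 0 0 -10 0; 0 0 0 0 0 -13 0; 0 0 0 0 0 -13 0; 0 0 0 0 0 -13 0; 0 0 0 0 0 -13 0")

```text
t: 33.45
tcp_pos: [0.5016, 0.375, 0.1704]
tool_rot: [0.186, 0.982, 0.0, 0.0]
force: [0.1, 0.4, -0.1]
finger_gap: 0.499
gripper_force: 0.0
```

```bash
python3 - <<'E'
from h import *
goto(.5025,.3745,.066,68.5); s=telemetry.sense(); print(s["q"].round(2))
d=shot("wrist","w12"); h=cv2.cvtColor(d["image"],cv2.COLOR_RGB2HSV)
print(proj(d,[[.5025,.3745,.097],[.4816,.3834,.097],[.5005,.4077,.054]]).round(0))
E
```

```text
t 33.45 tcp [0.5016 0.375  0.1704] F [ 0.1  0.4 -0.1] gap 0.499 gf 0.0
[[-0.931, 0.366, 0.0], [0.366, 0.931, 0.0], [-0.0, 0.0, -1.0]]
shift mm [-1.000e+00 -1.000e-01  1.044e+02]
turn [0. 0. 0.]
turn [  -0.    0. -180.]
[ 0.46  0.6   1.49  0.    1.05 -0.73]
[[274. 224.]
 [274. 194.]
 [310. 190.]]
```

```bash
python3 - <<'E'
from h import *
d=load("w12"); g=d["image"].max(2)
for y in range(150,262,8): print(y,"".join("#" if v>190 else "." if v<70 else "+" for v in g[y,210:340:2]))
E
```

```text
150 #++++++++########++++++####################++++++++++++++++++++##
158 +#######+++++++##############+######+#############+++++++++++++++
166 +++++++++++####################+++########+###########+++++++++++
174 ++++++++#######################+++##############+########++++++++
182 ++++++#################+++++++++++++++++++###########++++++++++++
190 ++++#############+++++++++++++++++++++++++++++#####+#+#######++++
198 ++++###########+++++++++++++++++##++++++++++++++#############++++
206 ++++#######++++++++++++++++++++###++++++++++++++#############++++
214 ++++#######+++++++++++++++.+.++###++++++++++++++#############++++
222 ++++++#####+++++++++.++.....++.+..++++++++++++#######++#####+++++
230 ++++++++###+++++++++++++.....+++++++++++++###############++++++++
238 ++++++++++++++++++++++++++++..+++++++#################+++++++++++
246 +++++++++++++++++++++++#####+...++..+#############+++++++++++####
254 +++++++++++++++++++++++######+++++++######+++++++++############++
```

Call:
move_arm(commands="-1 0 30 0 0 0 0; -1 0 60 0 0 0 0; -1 0 90 0 0 0 0; -1 0 104 0 0 0 0; -1 0 104 0 0 0 0", grip_force=25)

```text
t: 34.12
tcp_pos: [0.5017, 0.3746, 0.0656]
tool_rot: [0.186, 0.983, -0.001, -0.001]
force: [-0.4, 0.9, 0.4]
finger_gap: 0.502
gripper_force: 0.0
```

Call:
move_arm(commands="0 0 0 0 0 0 -1; 0 0 0 0 0 0 -1; 0 0 0 0 0 0 -1; 0 0 0 0 0 0 -1; 0 0 0 0 0 0 -1")

```text
t: 34.75
tcp_pos: [0.5028, 0.3743, 0.0678]
tool_rot: [0.186, 0.983, -0.0, 0.001]
force: [-0.4, -3.1, 6.6]
finger_gap: 0.15
gripper_force: 29.5
```

Call:
move_arm(commands="0 0 0 0 0 8 -1; 0 0 0 0 0 17 -1; 0 0 0 0 0 26 -1; 0 0 0 0 0 36 -1; 0 0 0 0 0 46 -1")

```text
t: 35.38
tcp_pos: [0.5027, 0.3741, 0.0678]
tool_rot: [0.557, 0.83, -0.0, 0.001]
force: [-1.6, -4.9, 5.8]
finger_gap: 0.15
gripper_force: 29.5
```

Call:
move_arm(commands="0 0 0 0 0 8 -1; 0 0 0 0 0 14 -1; 0 0 0 0 0 18.5 -1; 0 0 0 0 0 18.5 -1; 0 0 0 0 0 18.5 -1")

```text
t: 36.0
tcp_pos: [0.5025, 0.374, 0.0678]
tool_rot: [0.681, 0.732, -0.0, 0.001]
force: [-1.0, -4.7, 7.0]
finger_gap: 0.149
gripper_force: 29.6
```

Call:
move_arm(commands="0 0 0 0 0 0 0; 0 0 0 0 0 0 0; 0 0 0 0 0 0 0; 0 0 -30 0 0 0 0; 0 0 -80 0 0 0 0")

```text
t: 36.62
tcp_pos: [0.5007, 0.3743, 0.1449]
tool_rot: [0.681, 0.732, -0.002, -0.001]
force: [-0.0, -0.6, 0.2]
finger_gap: 0.495
gripper_force: 0.0
```

```bash
python3 - <<'E'
from h import *
goto(.5006,.2486,.251,4.6)
E
```

```text
t 36.62 tcp [0.5007 0.3743 0.1449] F [-0.  -0.6  0.2] gap 0.495 gf 0.0
[[-0.071, 0.997, -0.005], [0.997, 0.071, -0.002], [-0.002, -0.005, -1.0]]
shift mm [-125.5   -9.6 -105.8]
turn [-0.3  0.1 -0.5]
turn [  0.2   0.4 179.5]
```

Back off to view the dial.

Call:
move_arm(commands="0 0 -50 0 0 0 0; -20 0 -105 0 0 0 0; -60 -4 -105 0 0 0 0; -95 -8 -105 0 0 0 0; -105 -9 -105 0 0 0 0")

```text
t: 37.25
tcp_pos: [0.5004, 0.268, 0.2514]
tool_rot: [0.682, 0.731, -0.0, -0.0]
force: [-0.0, -0.0, -0.7]
finger_gap: 0.502
gripper_force: 0.0
```

Call:
move_arm(commands="0 0 0 0 0 0 0; 0 0 0 0 0 0 0; 0 0 0 0 0 0 0; 0 0 0 0 0 0 0; 0 0 0 0 0 0 0")

```text
t: 37.88
tcp_pos: [0.5006, 0.2698, 0.2512]
tool_rot: [0.681, 0.732, -0.0, -0.0]
force: [0.6, 0.8, 0.4]
finger_gap: 0.503
gripper_force: 0.0
```

```bash
python3 - <<'E'
from h import *
d=shot("wrist","w13"); st()
cv2.imwrite("pics/c13.png",cv2.resize(d["image"][0:280,170:370],None,fx=2.1,fy=2.1,interpolation=2)[:,:,::-1])
t=shot("top","top5")
for c,b in blobs(clay(t["image"])): print(c.round(1),b[4],ray(t,c,.065).round(3).tolist())
E
```

```text
t 37.92 tcp [0.5006 0.2697 0.2512] F [0.9 0.4 0.4] gap 0.5 gf 0.0
[[-0.072, 0.997, -0.0], [0.997, 0.072, -0.0], [-0.0, -0.0, -1.0]]
[196.5 116.5] 3142 [[0.85, 0.221, 0.065]]
[258.6 150.9] 269 [[0.747, 0.028, 0.065]]
[258.7 207.6] 241 [[0.573, 0.024, 0.065]]
[291.9 238.7] 274 [[0.48, -0.078, 0.065]]
[261.2 241.1] 292 [[0.472, 0.014, 0.065]]
[231.6 243.7] 278 [[0.462, 0.103, 0.065]]
[486.2 295.2] 680 [[0.323, -0.662, 0.065]]
[476.4 321.5] 1236 [[0.244, -0.632, 0.065]]
[284.5 312.8] 193 [[0.259, -0.06, 0.065]]
[262.2 318.4] 130 [[0.242, 0.006, 0.065]]
```

View pics/c13.png

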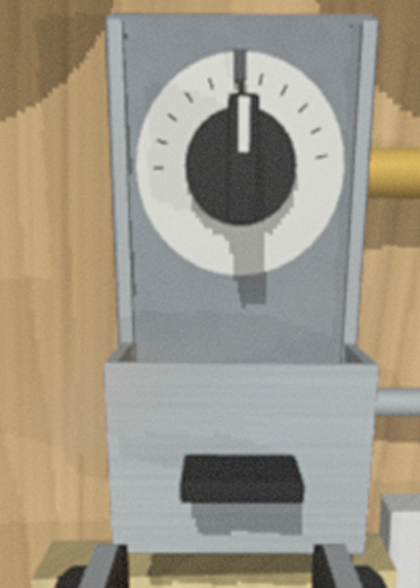

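The pointer tip at (241,85) meets the tab at (239,80), an offset of about 1 mm. All four beakers are unmoved. Next I push the hood by its fin with closed fingers.

Call:
move_arm(commands="-30 5 0 0 0 0 -1; -56 9 0 0 0 0 -1; -56 9 20 0 0 0 -1; -56 9 60 0 0 0 -1; -56 9 80 0 0 0 -1")

```text
t: 38.6
tcp_pos: [0.5127, 0.2138, 0.1696]
tool_rot: [0.682, 0.732, -0.001, -0.001]
force: [0.1, -0.1, -0.2]
finger_gap: 0.004
gripper_force: 0.0
```

Call:
move_arm(commands="0 0 20 0 0 0 -1; 0 0 40 0 0 0 -1; 0 0 50 0 0 0 -1; 0 0 50 0 0 0 -1; 0 0 50 0 0 0 -1")

```text
t: 39.22
tcp_pos: [0.5143, 0.2144, 0.122]
tool_rot: [0.681, 0.732, 0.001, 0.0]
force: [0.6, 0.6, 0.8]
finger_gap: 0.0
gripper_force: 0.0
```

Call:
move_arm(commands="8 0 0 0 0 0 -1; 16 0 0 0 0 0 -1; 24 0 0 0 0 0 -1; 34 0 0 0 0 0 -1; 44 0 0 0 0 0 -1")

```text
t: 39.85
tcp_pos: [0.5108, 0.2588, 0.1216]
tool_rot: [0.681, 0.732, 0.0, 0.0]
force: [1.1, -3.0, 1.2]
finger_gap: -0.002
gripper_force: 1.1
```

```bash
python3 -c "
from h import *
st()"
```

```text
t 39.85 tcp [0.5108 0.2588 0.1216] F [ 1.1 -3.   1.2] gap -0.002 gf 1.1
[[-0.071, 0.997, 0.001], [0.997, 0.071, -0.0], [-0.0, 0.001, -1.0]]
```

Call:
move_arm(commands="15 0 0 0 0 0 -1; 35 0 0 0 0 0 -1; 55 0 0 0 0 0 -1; 75 0 0 0 0 0 -1; 92 0 0 0 0 0 -1")

```text
t: 40.48
tcp_pos: [0.5037, 0.3515, 0.1212]
tool_rot: [0.681, 0.732, 0.0, 0.0]
force: [2.3, -2.1, -0.5]
finger_gap: -0.001
gripper_force: 1.1
```

Call:
move_arm(commands="3 0 0 0 0 0 -1; 6 0 0 0 0 0 -1; 9 0 0 0 0 0 -1; 12 0 0 0 0 0 -1; 14 0 0 0 0 0 -1")

```text
t: 41.1
tcp_pos: [0.5028, 0.3585, 0.1212]
tool_rot: [0.681, 0.733, -0.005, 0.003]
force: [2.7, -18.5, 5.1]
finger_gap: -0.001
gripper_force: 9.4
```

Call:
move_arm(commands="-8 0 0 0 0 0 -1; -20 0 0 0 0 0 -1; -30 0 -30 0 0 0 -1; -40 0 -80 0 0 0 -1; -60 0 -120 0 0 0 -1")

```text
t: 41.72
tcp_pos: [0.5072, 0.3041, 0.2429]
tool_rot: [0.681, 0.732, 0.001, -0.0]
force: [1.2, 1.0, 0.1]
finger_gap: 0.0
gripper_force: 0.0
```

Call:
move_arm(commands="-40 -30 -20 0 0 0 -1; -60 -50 -20 0 0 0 -1; -80 -60 -20 0 0 0 -1; -80 -60 -20 0 0 0 -1; -80 -60 -20 0 0 0 -1")

```text
t: 42.35
tcp_pos: [0.4535, 0.2203, 0.2614]
tool_rot: [0.682, 0.732, 0.001, -0.0]
force: [-0.3, 0.9, 0.3]
finger_gap: 0.002
gripper_force: 0.0
```

```bash
python3 - <<'E'
from h import *
t=shot("top","top6"); e=shot("side","side6")
for c,b in blobs(clay(t["image"])): print(c.round(1),b[4],ray(t,c,.065).round(3).tolist()[0])
cv2.imwrite("pics/f.png",np.hstack([cv2.resize(t["image"][140:320,110:350],(440,330),interpolation=2),cv2.resize(e["image"][170:370,180:380],(330,330),interpolation=2)])[:,:,::-1]); st()
E
```

```text
[196.3 116.5] 3132 [0.85, 0.222, 0.065]
[258.6 150.8] 271 [0.747, 0.028, 0.065]
[258.9 207.1] 262 [0.575, 0.023, 0.065]
[291.9 239. ] 262 [0.48, -0.078, 0.065]
[262.7 242.3] 165 [0.468, 0.009, 0.065]
[231.6 244. ] 277 [0.461, 0.103, 0.065]
[486.6 295.2] 667 [0.323, -0.663, 0.065]
[477.  321.9] 1209 [0.243, -0.634, 0.065]
[284.5 312.8] 190 [0.259, -0.06, 0.065]
[262.2 318.4] 129 [0.242, 0.006, 0.065]
t 42.45 tcp [0.4536 0.2206 0.2613] F [-0.6  1.2  1.1] gap -0.001 gf 0.0
[[-0.072, 0.997, 0.0], [0.997, 0.072, 0.001], [0.001, 0.0, -1.0]]
```

View pics/f.png

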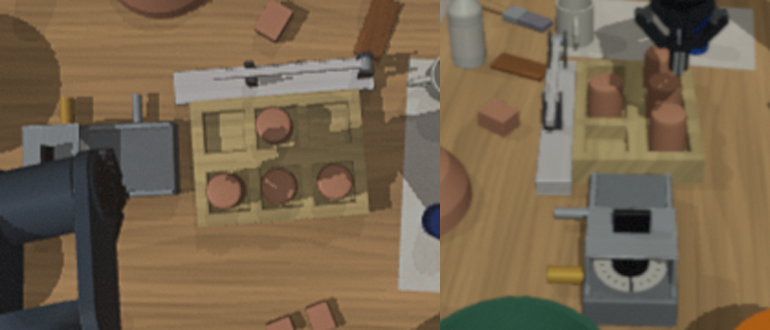

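The side view shows the hood over the knob. I'll check its travel numerically before handing in.

```bash
python3 - <<'E'
from h import *
a=load("side0");b=load("side6")
# fin in the side view: black blob on the hood; its upper row profile
for n,d,(x0,x1,y0,y1) in(("before",load("side2"),(270,330,240,290)),("after",b,(270,330,285,330))):
    g=d["image"].max(2)[y0:y1,x0:x1]; m=(g<45).astype(np.uint8)
    k,l,s,c=cv2.connectedComponentsWithStats(m); i=1+s[1:,4].argmax(); x,y,w,h=s[i,:4]
    print(n,s[i].tolist(),"top-centre mid",ray(d,[(x0+x+w/2,y0+y)],.146).round(4).tolist(),"bottom",ray(d,[(x0+x+w/2,y0+y+h)],.11).round(4).tolist())
col=b["image"].max(2)[280:375,285:310:5]; print(col.T.tolist())
E
```

```text
before [16, 20, 20, 12, 235] top-centre mid [[0.5124, 0.2495, 0.146]] bottom [[0.5115, 0.2501, 0.11]]
after [15, 12, 22, 14, 284] top-centre mid [[0.5039, 0.3725, 0.146]] bottom [[0.5026, 0.3775, 0.11]]
[[98, 98, 98, 98, 98, 97, 98, 100, 98, 98, 97, 99, 100, 100, 98, 96, 86, 65, 54, 47, 39, 36, 36, 34, 35, 37, 43, 46, 46, 47, 68, 102, 119, 122, 123, 125, 125, 124, 123, 123, 123, 124, 124, 125, 130, 132, 93, 41, 26, 33, 31, 39, 57, 85, 117, 138, 145, 147, 146, 141, 133, 136, 145, 143, 127, 102, 90, 87, 87, 91, 92, 98, 101, 89, 78, 75, 76, 74, 73, 72, 71, 72, 72, 72, 74, 73, 80, 112, 133, 140, 139, 142, 147, 149, 149], [97, 97, 99, 99, 99, 98, 99, 98, 99, 99, 99, 98, 98, 99, 99, 97, 76, 44, 30, 36, 28, 16, 15, 13, 16, 16, 13, 16, 12, 16, 44, 88, 114, 123, 124, 124, 124, 123, 123, 124, 124, 123, 123, 125, 131, 137, 103, 49, 16, 17, 18, 15, 17, 20, 18, 16, 51, 102, 137, 146, 145, 135, 127, 136, 144, 137, 113, 91, 87, 88, 90, 96, 103, 92, 78, 74, 73, 73, 73, 74, 74, 73, 73, 72, 71, 73, 75, 100, 130, 138, 140, 139, 141, 145, 148], [98, 97, 98, 99, 97, 98, 98, 98, 100, 98, 99, 98, 99, 98, 9
[... 482 characters left out ...]
 115, 117, 122, 124, 122, 122, 123, 122, 122, 121, 122, 124, 129, 107, 60, 25, 17, 16, 19, 18, 20, 18, 16, 47, 100, 137, 146, 147, 144, 144, 146, 146, 140, 119, 94, 88, 89, 90, 97, 102, 94, 79, 74, 75, 74, 74, 75, 75, 74, 74, 75, 75, 73, 72, 86, 117, 126, 126, 126, 129, 132, 135], [97, 98, 98, 98, 99, 98, 98, 98, 100, 100, 99, 99, 100, 99, 100, 101, 93, 59, 31, 37, 25, 16, 14, 13, 17, 8, 11, 12, 12, 17, 32, 71, 104, 115, 117, 121, 122, 122, 122, 121, 122, 122, 121, 121, 120, 116, 91, 49, 22, 27, 34, 46, 62, 85, 116, 137, 145, 146, 143, 133, 139, 146, 147, 146, 136, 111, 92, 87, 88, 88, 88, 94, 99, 95, 81, 76, 75, 75, 73, 74, 74, 73, 75, 75, 75, 74, 75, 94, 120, 129, 129, 128, 132, 136, 137]]
```

Travel measures 123–127 mm, which is ambiguous. I'll push once more, firmly, and see whether the hood moves.

Call:
move_arm(commands="40 30 0 0 0 0 -1; 80 60 20 0 0 0 -1; 100 60 50 0 0 0 -1; 115 60 100 0 0 0 -1; 115 60 138 0 0 0 -1")

```text
t: 43.08
tcp_pos: [0.5041, 0.3408, 0.1209]
tool_rot: [0.681, 0.733, -0.0, -0.0]
force: [0.5, -0.1, -1.0]
finger_gap: -0.0
gripper_force: 0.0
```

```bash
python3 - <<'E'
from h import *
st(); b=load("side6"); a=load("side2")
print("box end after",ray(b,[(297,353)],.05).round(4),"hood front after",ray(b,[(297,326)],.11).round(4))
w=load("w13"); f=lambda p,z:ray(w,[np.array(p)/2.1+[170,0]],z)[0].round(4)
print("box end w13",f((241,17),.05),f((241,17),.06),"hood front",f((241,363),.11),"hood back",f((241,550),.11),"fin back top",f((241,500),.146))
E
```

```text
t 43.08 tcp [0.5041 0.3408 0.1209] F [ 0.5 -0.1 -1. ] gap -0.0 gf 0.0
[[-0.074, 0.997, -0.001], [0.997, 0.074, 0.0], [0.0, -0.001, -1.0]]
box end after [[0.4947 0.4398 0.05  ]] hood front after [[0.4976 0.4204 0.11  ]]
box end w13 [0.4978 0.4373 0.05  ] [0.4977 0.4348 0.06  ] hood front [0.5078 0.2935 0.11  ] hood back [0.515  0.2051 0.11  ] fin back top [0.5106 0.2454 0.146 ]
```

Call:
move_arm(commands="8 0 0 0 0 0 -1; 16 0 0 0 0 0 -1; 20 0 0 0 0 0 -1; 24 0 0 0 0 0 -1; 27 0 0 0 0 0 -1")

```text
t: 43.7
tcp_pos: [0.5048, 0.3587, 0.1253]
tool_rot: [0.68, 0.733, -0.004, 0.006]
force: [4.5, -27.0, 5.1]
finger_gap: 0.0
gripper_force: 13.4
```

Call:
move_arm(commands="1 0 0 0 0 0 -1; 1 0 0 0 0 0 -1; 1 0 0 0 0 0 -1; 1 0 0 0 0 0 -1; 1 0 0 0 0 0 -1")

```text
t: 44.32
tcp_pos: [0.5048, 0.3587, 0.1253]
tool_rot: [0.68, 0.733, -0.005, 0.006]
force: [4.1, -22.9, 4.2]
finger_gap: 0.003
gripper_force: 11.9
```

It stops at the same position under 27 N, so the hood is against its hard stop. I retreat, check and hand in.

Call:
move_arm(commands="-10 0 0 0 0 0 -1; -25 0 0 0 0 0 -1; -35 0 -30 0 0 0 -1; -45 0 -80 0 0 0 -1; -60 0 -130 0 0 0 -1")

```text
t: 44.95
tcp_pos: [0.5068, 0.307, 0.2552]
tool_rot: [0.681, 0.732, 0.001, -0.0]
force: [0.1, -0.4, -0.4]
finger_gap: -0.004
gripper_force: 0.0
```

Call:
move_arm(commands="0 0 0 0 0 0 -1; 0 0 0 0 0 0 -1; 0 0 0 0 0 0 -1; 0 0 0 0 0 0 -1; 0 0 0 0 0 0 -1")

```text
t: 45.58
tcp_pos: [0.5066, 0.307, 0.2524]
tool_rot: [0.681, 0.732, -0.001, -0.0]
force: [-0.1, -0.3, 0.8]
finger_gap: 0.0
gripper_force: 0.0
```

```bash
python3 - <<'E'
from h import *
t=shot("top","top7"); ok=0
for c,b in blobs(clay(t["image"])):
    p=ray(t,c,.065)[0]
    if .4<p[0]<.65 and -.5<p[1]<.2: print(c.round(1),b[4],p.round(3)); ok+=1
st()
if ok==4:
    from station import ticket; print(ticket.sign_off())
E
```

```text
[259.1 207.3] 257 [0.574 0.023 0.065]
[291.6 238.7] 259 [ 0.48  -0.077  0.065]
[261.2 241.3] 288 [0.471 0.014 0.065]
[231.8 243.7] 290 [0.462 0.103 0.065]
t 45.62 tcp [0.5068 0.3071 0.2526] F [-0.2 -0.1 -0.1] gap -0.002 gf 0.0
[[-0.071, 0.997, -0.001], [0.997, 0.071, -0.0], [-0.0, -0.001, -1.0]]
the job is handed in; nothing more can be done
None
```

Job handed in, result not shown: four beakers are seated in the rack, the rail is in its catch, the pointer is about 1 mm from the set tab, and the hood is hard against its stop (camera travel only 123–127 mm, so it may not have started fully drawn back).

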